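# Top up the spring magazine with parts boxes

### The job

Top up the spring magazine on the packing bench with the two blue parts boxes that lie on the bench: lay them in one after the other, lid up, on top of the blue box already inside, and press each one down against the spring platform until both red catches have snapped over it, before the next goes in. At the end all three blue boxes must stay down, flat under the closed catches; leave the orange box and everything else on the bench where it is.

Things in the scene. Friction and masses are not known exactly. Their poses are not given: they have to be found in the camera images.
- magazine: Spring magazine fixed to the bench: dark base plate 125 (x) x 225 (y) x 8 mm, four aluminium corner angles 170 mm high that then flare outward to 188 mm as a lead-in. Origin: centre of its underside, on the bench; z up, y along the boxes' length. Clear inside 65 (x) x 155 mm (y). Its long sides (-x, +x) are open over the middle 125 mm, base to top, for the fingers.
- mouth (a point): Point on the magazine's centre line 150 mm above its origin, level with the flat undersides of the closed catches. The lid of a properly held pile rests against the catches at this height. A box laid in stands proud of it, on the catch noses or on the box below (its underside 0 to 20 mm above this point), until pressed.
- platform_plate (a joint): Sink (m) of the yellow spring platform that carries the pile: 0 at its upper stop, platform top 140 mm above the magazine's origin; grows downward to a stop at 0.112. With 1, 2, 3 boxes held it reads about 0.026, 0.062, 0.098, so the third box can go 14 mm below the catches. It pushes up with 4 N at 0 plus 80 N per m of sink: a box's weight does not hold it down.
- catch_left_pawl (a joint): Red spring catch at the magazine's +y end: 0 rad closed, swings outward to 0.5. Its nose reaches 5 mm over the box end, flat below, sloping above. A box pressed with 5 to 15 N pushes both catches out; they snap back over it once its lid is 2 to 4 mm below point mouth (press 8 to 11 mm below); then the spring lifts the pile against them. Its red release tab stands 208 mm high.
- catch_right_pawl (a joint): The same catch at the magazine's -y end: 0 rad closed (nose over the box), grows as it swings outward.
- box_a: Blue lidded parts box to load, 60 (x) x 150 (y) x 36 mm (z), about 0.22 kg. Origin: centre of its underside; y along its length, z up through the flat lid. Grip it across its 60 mm width at mid-length. Either end may point either way; box_a and box_b are alike and either may go first.
- box_b: The other blue parts box to load, same size and frame as box_a.
- box_loaded: Third blue parts box, same size and frame, at the start already in the magazine, held under the closed catches.
- orange_box: Orange parts box of the same size and frame, lying on the bench near the blue ones; not to be loaded, must stay where it is.
- tape_roll: Bystander: roll of brown tape lying flat, 104 mm across, 48 mm high; origin centre of its underside.
- carton: Bystander: closed cardboard carton 140 x 100 x 85 mm; origin centre of its underside.
- scanner: Bystander: black and yellow hand scanner lying flat, about 110 x 155 x 46 mm; origin on the bench under its head.
- tape_gun: Bystander: red and grey tape gun lying on its side, about 150 x 180 x 60 mm; origin on the bench under the roll.
- knife: Bystander: yellow box knife, 150 x 22 x 14 mm, lying; origin centre of its underside.
- parts_tray: Bystander: open green tray with small hardware, 100 x 160 x 55 mm; origin centre of its underside.

How it is judged:
By the outcome, as a careful person would: the job done as asked, in the order asked, and still so for the second after the job is handed in, with the robot touching nothing.
It also fails if it takes over 72 s, if anything falls off the work surface, if the arm or the gripper's body presses on something with over 40 N, if the wrist force passes 120 N, or if a joint passes its speed limit or range.

### The arm

A 6-joint arm with a two-finger parallel gripper is mounted at the origin on the work surface. World frame = base frame: x ahead of the robot, y to its left, z up, the work surface at z = 0. Lengths are in m, angles in rad, forces in N, time in s.
With the tool pointing down it reaches from about 0.35 to 0.775 m from the base axis. Payload 5.5 kg.
Tool frame: the origin (TCP) lies midway between the tips of the shut fingers; the grasp point (between the pads) lies 19 mm behind it (env.tcp_to_grasp is the distance from the TCP to the grasp point, in m); z points along the fingers, y is the direction in which the jaws open and shut (so a half turn about z gives the same grasp; the last joint's range is limited). The gripper opens to 85 mm and grips with 20 to 120 N. Pads are 22 mm wide; open, the fingers measure 114 mm over their backs; the gripper's body (76 mm by 85 mm) begins 54 mm behind the grasp point. The pads swing forward as they close: fully open they stand 13 mm farther back than shut.
Start: joints at [1.18, 0.313, 0.046, 1.304, 0, 1.431], TCP at [0.143, 0.557, 0.196] pointing down, gripper open.
Joint ranges: [-2.76, 2.76], [-0.86, 1.69], [-1.03, 1.26], [-2.2, 2.34], [-1.47, 1.5], [-3.14, 3.14]. Speed limits (rad/s): [2.57, 2.57, 3.14, 3.14, 3.14, 3.14].

### API

Orientations are given as a unit quaternion [w, x, y, z].
In Python, from workcell import get_state, viewer, hand_in, finder, env gives the robot as it stands.
- The arm moves only by the tool arm_command, never from a script. Its argument "motion" is a list of rows, each an object of numbers: "x", "y", "z": the shift along the tool's x, y, z in mm; "rx", "ry", "rz": the turn, a rotation vector about the tool's x, y, z in degrees; "hand": the closure, from -1 (fully open) to 1 (shut). A call has 1 to 10 rows; each row is the pose to reach, as a shift and turn from the pose commanded when the call began, along the tool's axes at that moment; what a row does not reach only later rows make up. A row lasts 1/8 s, in which the tool goes at most 62.5 mm and 10.7 degrees, less where a joint would pass 70% of its speed; a pose out of reach is approached as far as the arm can. A call with a gripper value outside its range is refused whole. The fingers move at their own pace and stop on an object; "force" is the grip in N (left out, the last holds). Time passes only in rows, so rows that repeat a pose let the fingers close. It gives the time, the measured TCP pose, the force and the opening at its end, in the units of the state.
- get_state(): the state, without advancing time (a new reading comes with each control period).
- viewer.read_camera(name): name is "scene" or "side" or "wrist"; returns a dict with "image" (480x640x3 uint8, red, green, blue), "z_map" (480x640 float32, m along the optical axis (not along the pixel's ray), 0 where there is no reading), "intrinsics" (3x3 intrinsics, pixels), "k1" (the pictures are not rectified: a ray, as slopes to the right and down, at radius r is drawn at 1 + k1 r^2 times it, then the intrinsics apply), "rvec" (rotation vector, rad) and "tvec" (3), from world to camera coordinates, as OpenCV has them. Camera axes: x right, y down, z forward; pixel columns grow to the right and rows downward; lengths in m; the calibration is good to about 2 mm. A picture is of the moment at which its call begins.
- hand_in(): hands the job in, once; it reports no verdict.
Trained networks look in a picture, given as the dict that the camera call returned (one of the last four; its "shot" number tells which), for a name from the list of things; names that differ only in an ending like _2 or _b are one class to them, and where a whole thing is asked for, a point or a joint stands for the part that bears it (a point fixed in the world has none). Each returns a list of dicts, best first, with "score" (0 to 1); they miss things now and then, are a little off and sometimes report something else, mostly with a low value. They report only what shows in the picture. A call takes as long as a camera call.
- finder.find_in(picture, query): "at" ([column, row] in pixels, amid what is visible of it).
- finder.masks_of(picture, query): "region" (480x640 bool, what is visible of it) and "at" ([column, row] in pixels, amid what is visible of it).
The state is a dict: "clock": time; "joint_pos": joint angles; "qvel": joint speeds; "tau": joint torques, N m; "tcp_pos": TCP position; "orientation": TCP orientation; "wrist_force": force on the tool from outside, world axes, zero at the start; "ft_torque": the same for the moment, N m; "finger_gap": finger opening in m.
Only numpy, scipy, OpenCV 4.12 (cv2) and the standard library are available. Lean on these libraries where they do the work, as an engineer would, in place of code of your own. Each camera call takes 0.05 s, during which the arm holds its last target.

## Working session

There is one attempt and no reset: what is moved stays moved. The work goes in short steps, Python scripts to look and compute and a tool call to move; the robot and the scene stay as the last step left them, time stands still between calls to the robot, and variables do not carry over. Pictures are saved under pics/ and viewed, and the job is handed in when it is done.

Besides the shell and the picture viewer there is one more tool, called after "Request:" by a JSON object that holds its "name" and its "arguments". arm_command: Moves the arm, as the interface text tells. Its arguments: {"type":"object","properties":{"motion":{"type":"array","items":{"type":"object","properties":{"x":{"type":"number"},"y":{"type":"number"},"z":{"type":"number"},"rx":{"type":"number"},"ry":{"type":"number"},"rz":{"type":"number"},"hand":{"type":"number"}}}},"force":{"type":"number"}},"required":["motion"]}

```bash
ls; mkdir -p pics; cat > h.py <<'E'
import numpy as np, cv2
from workcell import get_state, viewer, hand_in, finder, env
from scipy.spatial.transform import Rotation as R
def cam(name,save=None):
    p=viewer.read_camera(name)
    if save: cv2.imwrite('pics/'+save+'.png',p['image'][:,:,::-1])
    return p
def world(p,us,vs,z=None):
    K=p['intrinsics'];k1=p['k1']
    us=np.atleast_1d(us);vs=np.atleast_1d(vs)
    d=p['z_map'][vs.astype(int),us.astype(int)] if z is None else z
    pts=np.stack([us,vs],1).astype(float)[:,None]
    n=cv2.undistortPoints(pts,K,np.array([k1,0,0,0.]))[:,0]
    c=np.column_stack([n*np.reshape(d,(-1,1)),d])
    Rm=cv2.Rodrigues(np.array(p['rvec'],float))[0]
    return (c-np.array(p['tvec']).ravel())@Rm
def cloud(p):
    v,u=np.mgrid[0:480,0:640]
    w=world(p,u.ravel(),v.ravel()).reshape(480,640,3)
    return w
E
python3 - <<'E'
from h import *
print(get_state()); print([a for a in dir(env) if a[0]!='_'])
for n in ['scene','side','wrist']:
    p=cam(n,n+'0'); print(n,p['k1'],p['intrinsics'].tolist(), (p['z_map']>0).mean())
    for q in ['box_a','orange_box','magazine','catch_left_pawl']:
        print(q,[(np.round(r['at']),round(r['score'],2)) for r in finder.find_in(p,q)])
E
```

```text
pics
{'clock': 0.0, 'joint_pos': array([ 1.18038249e+00,  3.13978113e-01,  4.49730128e-02,  1.30358469e+00,
       -2.87990541e-05,  1.43119705e+00]), 'qvel': array([-5.82540561e-05,  7.14462362e-04,  4.45163746e-04,  2.71162216e-04,
        1.87131310e-04, -1.30293037e-03]), 'tau': array([ 1.09809882e-04, -4.80629933e+01,  2.98532456e+01,  1.94755162e-02,
        5.30043815e-05,  1.16095016e-06]), 'tcp_pos': array([0.14250988, 0.55647041, 0.19511916]), 'orientation': array([-2.20971636e-04,  1.25078762e-01,  9.92146410e-01, -8.69200661e-04]), 'wrist_force': array([-0.24946289,  0.92665826, -0.06241093]), 'ft_torque': array([0.02947572, 0.01124959, 0.0057207 ]), 'finger_gap': 0.08515506791274498}
['MotionError', 'tcp_to_grasp']
scene 0.0076545773903487066 [[531.0293381427897, 0.0, 319.20945656523907], [0.0, 531.0293381427897, 236.5639292843589], [0.0, 0.0, 1.0]] 0.9911555989583334
box_a [(array([391., 337.]), 0.77), (array([294., 308.]), 0.69)]
orange_box [(array([347., 288.]), 0.84), (array([390., 339.]), 0.41), (array([321., 210.]), 0.36)]
magazine [(array([268., 229.]), 0.65), (array([333., 360.]), 0.48)]
catch_left_pawl []
side -0.043682621478719194 [[547.6498496296673, 0.0, 317.0784331301182], [0.0, 547.6498496296673, 242.64150380774007], [0.0, 0.0, 1.0]] 0.9929654947916666
box_a [(array([355., 253.]), 0.97), (array([301., 230.]), 0.69)]
orange_box [(array([310., 266.]), 0.9)]
magazine [(array([353., 327.]), 0.59)]
catch_left_pawl [(array([346., 271.]), 0.7)]
wrist -0.06510434836293885 [[377.5078227353214, 0.0, 317.6561072092556], [0.0, 377.5078227353214, 246.19095459010424], [0.0, 0.0, 1.0]] 0.9960546875
box_a [(array([388., 420.]), 0.37)]
orange_box []
magazine []
catch_left_pawl []
```

View pics/scene0.png

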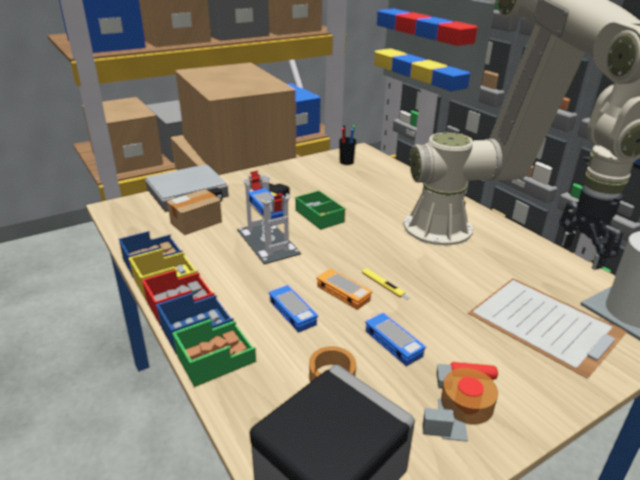

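View pics/side0.png

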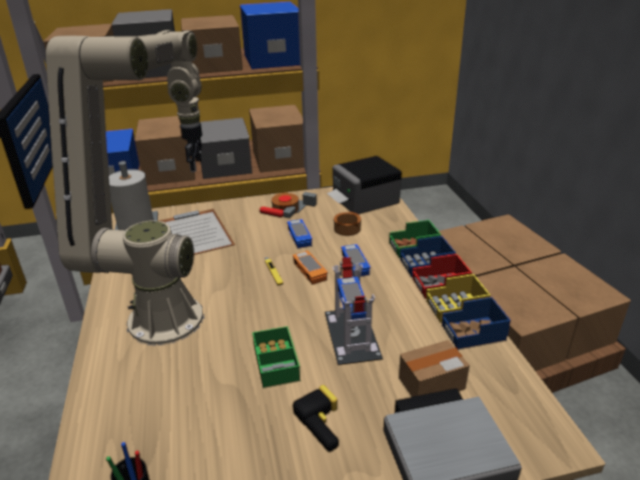

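View pics/wrist0.png

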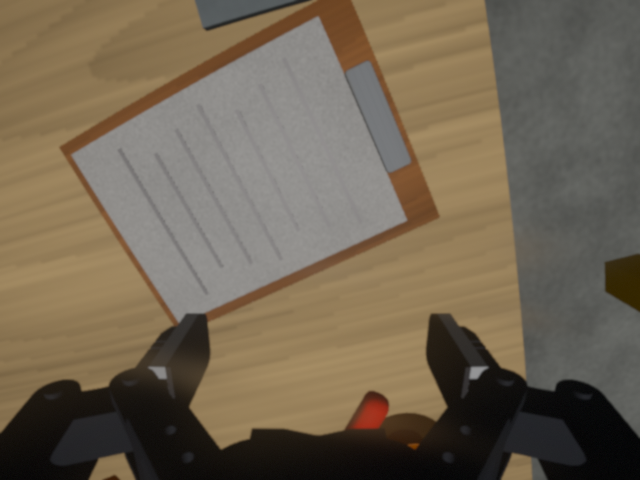

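The scene picture shows the blue boxes at (293,307) and (394,337), the orange box at (344,287) and the magazine at (267,220). In the side picture the blue boxes are at (299,232) and (355,258), and the magazine is at (352,310). Next I'll measure them with masks and depth.

```bash
cat >> h.py <<'E'
def boxfit(P,zlo=0.02,zhi=0.05):
    P=P[(P[:,2]>zlo)&(P[:,2]<zhi)]
    rect=cv2.minAreaRect((P[:,:2]*1000).astype(np.float32))
    b=cv2.boxPoints(rect); e0=b[1]-b[0]; e1=b[2]-b[1]
    L=e0 if np.linalg.norm(e0)>np.linalg.norm(e1) else e1
    return np.array(rect[0]),np.sort(rect[1]),np.degrees(np.arctan2(L[1],L[0]))%180,np.median(P[:,2]),len(P)
E
python3 - <<'E'
from h import *
for n in ['scene','side']:
    p=cam(n); W=cloud(p)
    for q in ['box_a','orange_box','magazine','knife','tape_roll','parts_tray','carton','scanner','tape_gun','catch_left_pawl']:
        for r in finder.masks_of(p,q):
            m=r['region']
            if r['score']<.4: continue
            P=W[m]; c=np.median(P,0)
            print(n,q,round(r['score'],2),np.round(r['at']),m.sum(),np.round(c,3),'z95',np.round(np.percentile(P[:,2],95),3),end=' ')
            if 'box' in q and c[2]<.1:
                # top surface
                f=boxfit(P,0.03,0.042); print([np.round(x,1) if i!=3 else round(x,4) for i,x in enumerate(f)],end='')
            print()
E
```

```text
scene box_a 0.95 [293. 307.] 1315 [0.638 0.158 0.034] z95 0.038 [array([631.2, 141.2]), array([ 61.5, 153.5]), np.float32(90.7), np.float64(0.0353), np.int64(908)]
scene box_a 0.87 [392. 337.] 1776 [0.491 0.377 0.034] z95 0.038 [array([482.1, 364.7]), array([ 63.6, 154.2]), np.float32(93.2), np.float64(0.0355), np.int64(1162)]
scene orange_box 0.77 [346. 288.] 1300 [0.483 0.154 0.034] z95 0.038 [array([471.8, 139.9]), array([ 66.3, 153.7]), np.float32(103.7), np.float64(0.0353), np.int64(797)]
scene magazine 0.57 [269. 230.] 2880 [ 0.534 -0.144  0.035] z95 0.187 
scene magazine 0.53 [319. 212.] 1462 [ 0.297 -0.258  0.03 ] z95 0.054 
scene knife 0.55 [389. 285.] 447 [0.356 0.176 0.011] z95 0.017 
scene tape_roll 0.79 [332. 359.] 927 [0.647 0.353 0.041] z95 0.05 
scene parts_tray 0.7 [320. 212.] 1446 [ 0.296 -0.258  0.03 ] z95 0.054 
scene parts_tray 0.63 [267. 231.] 2764 [ 0.535 -0.136  0.035] z95 0.188 
scene parts_tray 0.59 [384. 284.] 393 [0.357 0.163 0.012] z95 0.017 
scene carton 0.85 [193. 213.] 1812 [ 0.681 -0.389  0.064] z95 0.086 
scene scanner 0.53 [278. 186.] 199 [ 0.35  -0
[... 745 characters left out ...]
]), array([ 82. , 169.5]), np.float32(152.4), np.float64(0.0362), np.int64(207)]
side magazine 0.67 [351. 325.] 3160 [ 0.512 -0.278  0.026] z95 0.189 
side knife 0.59 [271. 270.] 186 [0.352 0.146 0.013] z95 0.018 
side tape_roll 0.74 [349. 226.] 585 [0.666 0.348 0.032] z95 0.05 
side parts_tray 0.76 [274. 359.] 2333 [ 0.296 -0.269  0.023] z95 0.054 
side carton 0.65 [435. 368.] 2907 [ 0.66  -0.459  0.082] z95 0.087 
side scanner 0.58 [320. 416.] 1726 [ 0.361 -0.485  0.035] z95 0.047 
side tape_gun 0.86 [290. 206.] 1010 [0.47  0.558 0.038] z95 0.057 
side tape_gun 0.66 [275. 359.] 2199 [ 0.297 -0.269  0.024] z95 0.054 
side catch_left_pawl 0.66 [347. 268.] 200 [ 0.53  -0.127  0.181] z95 0.204
```

```bash
python3 - <<'E'
from h import *
for n in ['scene','side']:
    p=cam(n); W=cloud(p); img=p['image'].astype(int)
    r=finder.masks_of(p,'magazine')[0]; m=r['region']; P=W[m];C=img[m]
    s=(P[:,2]>0.004)&(P[:,2]<.014)
    rect=cv2.minAreaRect((P[s][:,:2]*1000).astype(np.float32)); print(n,'base',rect)
    s=(P[:,2]>0.16)&(P[:,2]<.2)
    rect=cv2.minAreaRect((P[s][:,:2]*1000).astype(np.float32)); print('top',rect)
    big=(np.abs(W[...,0]-.53)<.12)&(np.abs(W[...,1]+.18)<.2)&(W[...,2]>.1)
    red=big&(img[...,0]>120)&(img[...,1]<70)
    for lo,hi in [(-.14,0),(-.4,-.14)]:
        q=W[red&(W[...,1]>lo)&(W[...,1]<hi)]; print('red',len(q),np.round(np.median(q,0),3),np.round(q.max(0),3),np.round(q.min(0),3)) if len(q) else 0
    bl=big&(img[...,2]>120)&(img[...,0]<90); q=W[bl]; print('blue',len(q),np.round(q.min(0),3),np.round(q.max(0),3))
    u0=r['at']; x,y=int(u0[0]),int(u0[1])-20
    cr=p['image'][y-75:y+75,x-100:x+100,::-1]; cv2.imwrite(f'pics/mag_{n}.png',cv2.resize(cr,None,fx=4,fy=4,interpolation=cv2.INTER_CUBIC))
E
```

```text
scene base ((462.8943786621094, -353.6036682128906), (583.5916748046875, 180.07333374023438), 68.09127807617188)
top ((523.9910278320312, -201.3096160888672), (185.96859741210938, 81.68070983886719), 86.19084167480469)
red 31 [ 0.527 -0.115  0.189] [ 0.541 -0.109  0.206] [ 0.516 -0.127  0.184]
red 104 [ 0.518 -0.28   0.169] [ 0.532 -0.27   0.202] [ 0.505 -0.295  0.152]
blue 188 [ 0.486 -0.287  0.12 ] [ 0.557 -0.123  0.151]
side base ((527.63720703125, -124.91311645507812), (401.5318603515625, 121.91185760498047), 85.9979248046875)
top ((524.1104125976562, -208.9809112548828), (187.7554168701172, 79.865234375), 85.93069458007812)
red 12 [ 0.53  -0.127  0.188] [ 0.538 -0.123  0.191] [ 0.518 -0.129  0.186]
blue 112 [ 0.481 -0.285  0.13 ] [ 0.568 -0.123  0.189]
```

View pics/mag_scene.png

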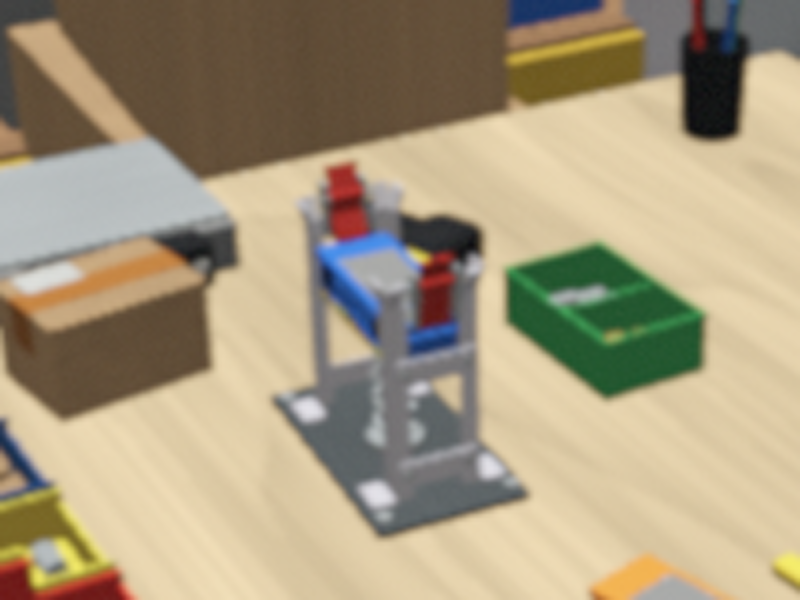

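View pics/mag_side.png

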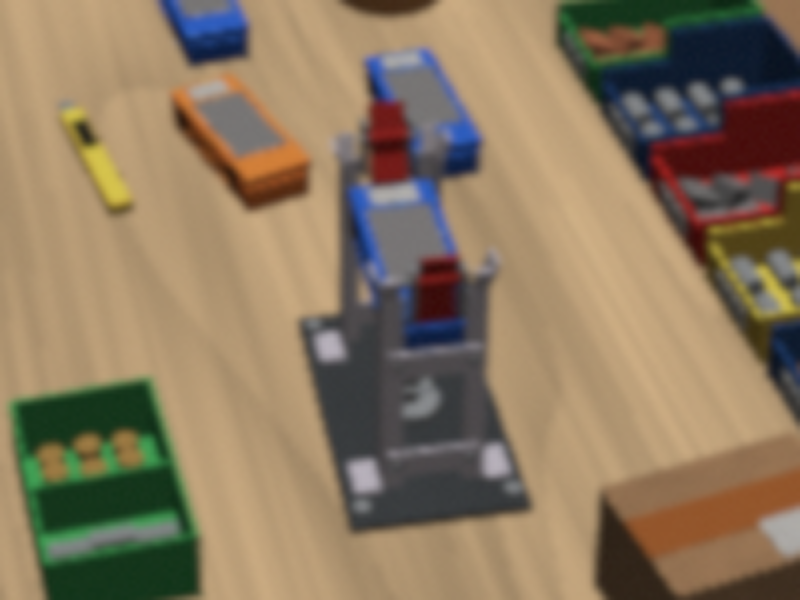

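```bash
cat >> h.py <<'E'
def toolR(): 
    q=get_state()['orientation']; return R.from_quat([q[1],q[2],q[3],q[0]])
def goal(pos,psi):
    "shift/turn to TCP pos (m), jaw axis at psi deg in world, tool straight down"
    s=get_state(); Rn=toolR(); c,si=np.cos(np.radians(psi)),np.sin(np.radians(psi))
    M=np.array([[si,c,0],[-c,si,0],[0,0,-1]])  # columns x,y,z ; y=(c,s,0)
    M=np.column_stack([np.cross([c,si,0],[0,0,-1]),[c,si,0],[0,0,-1]])
    d=Rn.inv().apply(np.array(pos)-s['tcp_pos'])*1000
    rv=np.degrees((Rn.inv()*R.from_matrix(M)).as_rotvec())
    print('shift mm',np.round(d,1),'rot',np.round(rv,2),'from',np.round(s['tcp_pos'],4),'t',s['clock'])
    return d,rv
def campose(p):
    Rm=cv2.Rodrigues(np.array(p['rvec'],float))[0]
    return -Rm.T@np.array(p['tvec']).ravel(), Rm
E
python3 - <<'E'
from h import *
p=cam('wrist'); c,Rm=campose(p); Rn=toolR()
print('cam in tool',Rn.inv().apply(c-get_state()['tcp_pos']), 'axes in tool', Rn.inv().apply(Rm).round(3))
goal([0.482,0.30,0.28],2)
goal([0.56,0.16,0.28],2)
E
```

```text
cam in tool [ 0.0755949   0.00069945 -0.17686627] axes in tool [[ 0.     1.    -0.   ]
 [-0.954  0.    -0.299]
 [-0.299  0.     0.954]]
shift mm [-392.4 -164.8  -84. ] rot [ 1.000e-02 -0.000e+00  7.363e+01] from [0.1427 0.5571 0.196 ] t 2.1
shift mm [-502.8 -281.1  -84. ] rot [ 1.000e-02 -0.000e+00  7.363e+01] from [0.1427 0.5571 0.196 ] t 2.1
```

```bash
python3 - <<'E'
from h import *
goal([0.55,0.27,0.28],2)
E
```

```text
shift mm [-465.8 -177.   -84. ] rot [ 1.000e-02 -0.000e+00  7.363e+01] from [0.1427 0.5571 0.196 ] t 2.1
```

Request:
{"name": "arm_command", "arguments": {"motion": [{"x": -80, "y": -40, "z": -60, "rz": 10}, {"x": -140, "y": -70, "z": -84, "rz": 20}, {"x": -200, "y": -105, "z": -84, "rz": 30}, {"x": -260, "y": -140, "z": -84, "rz": 40}, {"x": -320, "y": -175, "z": -84, "rz": 50}, {"x": -370, "y": -205, "z": -84, "rz": 60}, {"x": -430, "y": -235, "z": -84, "rz": 68}, {"x": -432, "y": -237, "z": -84, "rz": 73.6}, {"x": -432, "y": -237, "z": -84, "rz": 73.6}, {"x": -432, "y": -237, "z": -84, "rz": 73.6}]}}

```text
invalid input at $.motion[0]: expected keys x, y, z, rx, ry, rz, hand
```

Request:
{"name": "arm_command", "arguments": {"motion": [{"x": -50, "y": -20, "z": -30, "rx": 0, "ry": 0, "rz": 10, "hand": -1}, {"x": -100, "y": -40, "z": -60, "rx": 0, "ry": 0, "rz": 20, "hand": -1}, {"x": -155, "y": -60, "z": -84, "rx": 0, "ry": 0, "rz": 30, "hand": -1}, {"x": -215, "y": -80, "z": -84, "rx": 0, "ry": 0, "rz": 40, "hand": -1}, {"x": -270, "y": -105, "z": -84, "rx": 0, "ry": 0, "rz": 50, "hand": -1}, {"x": -325, "y": -125, "z": -84, "rx": 0, "ry": 0, "rz": 60, "hand": -1}, {"x": -380, "y": -145, "z": -84, "rx": 0, "ry": 0, "rz": 68, "hand": -1}, {"x": -435, "y": -165, "z": -84, "rx": 0, "ry": 0, "rz": 73.6, "hand": -1}, {"x": -466, "y": -177, "z": -84, "rx": 0, "ry": 0, "rz": 73.6, "hand": -1}, {"x": -466, "y": -177, "z": -84, "rx": 0, "ry": 0, "rz": 73.6, "hand": -1}]}}

```text
clock: 3.35
tcp_pos: [0.5521, 0.268, 0.279]
orientation: [-0.0, 0.696, 0.718, -0.0]
wrist_force: [-0.0, 0.3, -0.3]
finger_gap: 0.0854
```

```bash
python3 - <<'E'
from h import *
p=cam('wrist','w1'); W=cloud(p)
for q in ['box_a','orange_box']:
    for r in finder.masks_of(p,q):
        if r['score']<.4: continue
        P=W[r['region']]; f=boxfit(P,.03,.042)
        print(q,round(r['score'],2),np.round(r['at']),[np.round(x,1) if i!=3 else round(x,4) for i,x in enumerate(f)])
print(get_state()['tcp_pos'],get_state()['joint_pos'].round(2),get_state()['clock'])
E
```

```text
box_a 0.88 [255. 104.] [array([481.3, 362.8]), array([ 62.2, 150.1]), np.float32(93.3), np.float64(0.035), np.int64(8247)]
box_a 0.63 [376. 296.] [array([630.1, 139. ]), array([ 62.1, 150. ]), np.float32(91.3), np.float64(0.0351), np.int64(5371)]
orange_box 0.71 [251. 293.] [array([472.8, 137.6]), array([ 61.5, 150.3]), np.float32(104.2), np.float64(0.035), np.int64(5305)]
[0.54959103 0.27032297 0.28003934] [0.33 0.39 0.36 1.54 0.   1.86] 3.5
```

View pics/w1.png

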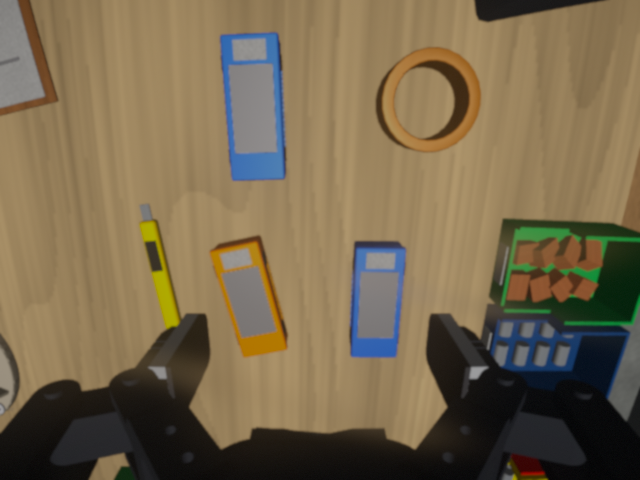

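```bash
python3 - <<'E'
from h import *
goal([0.524,-0.03,0.40],-4)
E
```

```text
shift mm [-299.2  -36.4 -120. ] rot [-0.03 -0.01  6.06] from [0.5496 0.2703 0.28  ] t 3.5
```

Request:
{"name": "arm_command", "arguments": {"motion": [{"x": -50, "y": -6, "z": -20, "rx": 0, "ry": 0, "rz": 2, "hand": -1}, {"x": -100, "y": -12, "z": -40, "rx": 0, "ry": 0, "rz": 4, "hand": -1}, {"x": -150, "y": -18, "z": -60, "rx": 0, "ry": 0, "rz": 6, "hand": -1}, {"x": -200, "y": -24, "z": -80, "rx": 0, "ry": 0, "rz": 6, "hand": -1}, {"x": -250, "y": -30, "z": -100, "rx": 0, "ry": 0, "rz": 6, "hand": -1}, {"x": -299, "y": -36, "z": -120, "rx": 0, "ry": 0, "rz": 6, "hand": -1}, {"x": -299, "y": -36, "z": -120, "rx": 0, "ry": 0, "rz": 6, "hand": -1}, {"x": -299, "y": -36, "z": -120, "rx": 0, "ry": 0, "rz": 6, "hand": -1}]}}

```text
clock: 4.5
tcp_pos: [0.5245, -0.029, 0.4001]
orientation: [-0.0, 0.731, 0.683, 0.0]
wrist_force: [1.1, 0.3, -0.8]
finger_gap: 0.0852
```

```bash
python3 - <<'E'
from h import *
p=cam('wrist','w2'); W=cloud(p); np.savez('w2.npz',**{k:np.asarray(v) for k,v in p.items()})
img=p['image'].astype(int)
near=(np.abs(W[...,0]-.525)<.1)&(np.abs(W[...,1]+.205)<.14)
bl=near&(img[...,2]>100)&(img[...,0]<90)&(W[...,2]>.13)&(W[...,2]<.16)
P=W[bl]; print('blue',boxfit(P,.13,.16), np.percentile(P[:,2],[5,50,95]))
for q in ['box_loaded','catch_left_pawl','magazine']:
    for r in finder.masks_of(p,q):
        P=W[r['region']]; print(q,round(r['score'],2),np.round(r['at']),np.round(np.median(P,0),4),np.round(P.min(0),3),np.round(P.max(0),3))
        if q=='box_loaded' and r['score']>.4: print(boxfit(P,.14,.16))
top=near&(W[...,2]>.165)&(W[...,2]<.2); print('top',cv2.minAreaRect((W[top][:,:2]*1000).astype(np.float32)))
base=near&(W[...,2]>.004)&(W[...,2]<.013); print('base',cv2.minAreaRect((W[base][:,:2]*1000).astype(np.float32)))
print(get_state()['tcp_pos'],get_state()['clock'])
E
```

```text
blue (array([ 523.90454102, -206.16751099]), array([ 62.11751938, 153.4705658 ]), np.float32(85.33933), np.float64(0.14892237157974209), 1743) [0.1470954  0.14892237 0.15023574]
box_loaded 0.7 [324. 336.] [ 0.5232 -0.2036  0.1491] [ 0.489 -0.278  0.118] [0.558 0.048 0.577]
(array([ 523.90490723, -199.97720337]), array([ 61.66078186, 159.4375    ]), np.float32(86.084236), np.float64(0.14909862998966394), 4244)
catch_left_pawl 0.64 [327. 283.] [ 0.5298 -0.1195  0.1853] [ 0.516 -0.131  0.124] [0.544 0.048 0.577]
magazine 0.56 [326. 277.] [ 0.5232 -0.1415  0.0118] [ 0.452 -0.473 -0.003] [0.594 0.048 0.577]
top ((523.8500366210938, -204.11184692382812), (186.44161987304688, 83.8431167602539), 85.83108520507812)
base ((523.7522583007812, -202.98475646972656), (224.0036163330078, 125.33025360107422), 85.93315887451172)
[ 0.52458104 -0.02856457  0.39956204] 4.7
```

View pics/w2.png

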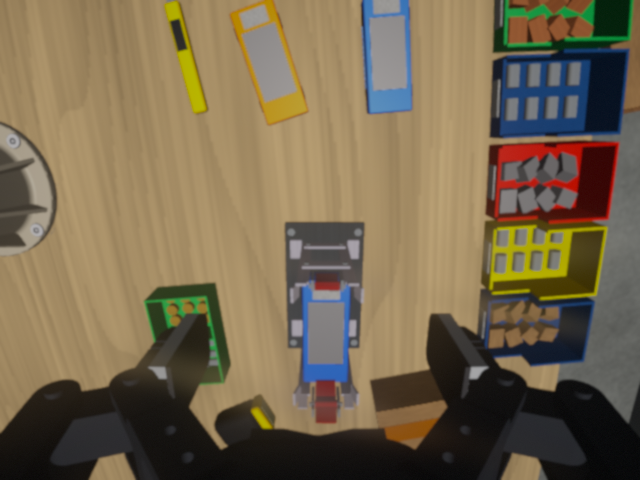

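```bash
python3 - <<'E'
from h import *
goal([0.4813,0.3628,0.10],3.3)
E
```

```text
shift mm [387.5 -69.1 299.8] rot [-0.05 -0.02 -7.13] from [ 0.5246 -0.0286  0.3996] t 4.7
```

Request:
{"name": "arm_command", "arguments": {"motion": [{"x": 55, "y": -10, "z": 20, "rx": 0, "ry": 0, "rz": -1, "hand": -1}, {"x": 110, "y": -20, "z": 40, "rx": 0, "ry": 0, "rz": -2, "hand": -1}, {"x": 165, "y": -30, "z": 60, "rx": 0, "ry": 0, "rz": -3, "hand": -1}, {"x": 220, "y": -40, "z": 80, "rx": 0, "ry": 0, "rz": -4, "hand": -1}, {"x": 270, "y": -48, "z": 110, "rx": 0, "ry": 0, "rz": -5, "hand": -1}, {"x": 315, "y": -56, "z": 150, "rx": 0, "ry": 0, "rz": -6, "hand": -1}, {"x": 355, "y": -63, "z": 190, "rx": 0, "ry": 0, "rz": -7.1, "hand": -1}, {"x": 387.5, "y": -69, "z": 240, "rx": 0, "ry": 0, "rz": -7.1, "hand": -1}, {"x": 387.5, "y": -69, "z": 290, "rx": 0, "ry": 0, "rz": -7.1, "hand": -1}, {"x": 387.5, "y": -69, "z": 300, "rx": 0, "ry": 0, "rz": -7.1, "hand": -1}]}}

```text
clock: 5.95
tcp_pos: [0.4788, 0.3608, 0.0959]
orientation: [-0.001, 0.687, 0.727, -0.004]
wrist_force: [-0.1, -0.4, -0.5]
finger_gap: 0.0851
```

Request:
{"name": "arm_command", "arguments": {"motion": [{"x": 0, "y": 0, "z": 0, "rx": 0, "ry": 0, "rz": 0, "hand": -1}, {"x": 0, "y": 0, "z": 0, "rx": 0, "ry": 0, "rz": 0, "hand": -1}]}}

```text
clock: 6.2
tcp_pos: [0.4845, 0.3619, 0.1026]
orientation: [0.001, 0.688, 0.726, 0.002]
wrist_force: [0.6, -0.5, -1.1]
finger_gap: 0.0856
```

```bash
python3 - <<'E'
from h import *
p=cam('wrist','w3'); W=cloud(p)
for r in finder.masks_of(p,'box_a'):
    P=W[r['region']]; print(round(r['score'],2),np.round(r['at']),boxfit(P,.028,.042))
goal([0.4813,0.3628,0.0],3.3)
E
```

```text
0.63 [437. 408.] (array([0., 0.]), array([0., 0.]), np.float32(0.0), np.float64(nan), 0)
0.56 [310. 230.] (array([481.15383911, 363.15692139]), array([ 62.20855331, 149.69836426]), np.float32(93.260506), np.float64(0.03511761109413157), 18610)
shift mm [  1.1  -3.4 102.5] rot [ 0.21 -0.11 -0.21] from [0.4844 0.3617 0.1025] t 6.3
  return _methods._mean(a, axis=axis, dtype=dtype,
  ret = ret.dtype.type(ret / rcount)
```

View pics/w3.png

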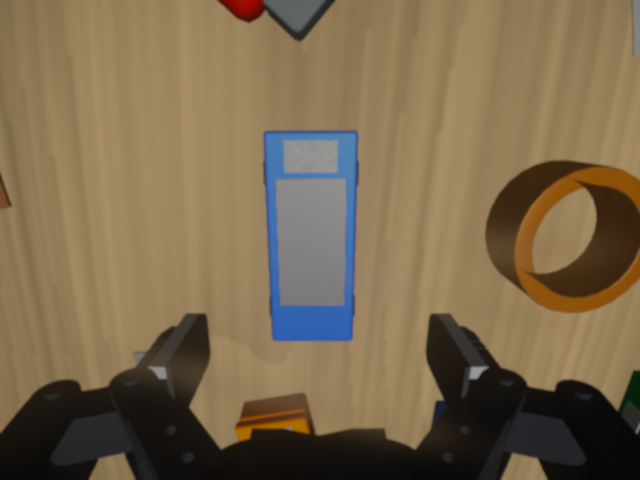

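Request:
{"name": "arm_command", "arguments": {"motion": [{"x": 0, "y": 0, "z": 25, "rx": 0, "ry": 0, "rz": 0, "hand": -1}, {"x": 0, "y": 0, "z": 50, "rx": 0, "ry": 0, "rz": 0, "hand": -1}, {"x": 0, "y": 0, "z": 75, "rx": 0, "ry": 0, "rz": 0, "hand": -1}, {"x": 0, "y": 0, "z": 90, "rx": 0, "ry": 0, "rz": 0, "hand": -1}, {"x": 0, "y": 0, "z": 100, "rx": 0, "ry": 0, "rz": 0, "hand": -1}, {"x": 0, "y": 0, "z": 100, "rx": 0, "ry": 0, "rz": 0, "hand": -1}, {"x": 0, "y": 0, "z": 100, "rx": 0, "ry": 0, "rz": 0, "hand": -1}, {"x": 0, "y": 0, "z": 100, "rx": 0, "ry": 0, "rz": 0, "hand": -1}]}}

```text
clock: 7.3
tcp_pos: [0.4835, 0.3616, 0.0009]
orientation: [0.0, 0.687, 0.726, 0.001]
wrist_force: [-0.5, -0.4, -0.5]
finger_gap: 0.0856
```

```bash
python3 - <<'E'
from h import *
goal([0.4812,0.3630,0.0],3.3)
E
```

```text
shift mm [ 1.5 -2.2  0.9] rot [ 0.08 -0.04 -0.16] from [0.4835 0.3616 0.0009] t 7.3
```

Request:
{"name": "arm_command", "arguments": {"motion": [{"x": 1.5, "y": -2, "z": 0.5, "rx": 0, "ry": 0, "rz": 0, "hand": -1}, {"x": 1.5, "y": -2, "z": 0.5, "rx": 0, "ry": 0, "rz": 0, "hand": -1}, {"x": 1.5, "y": -2, "z": 0.5, "rx": 0, "ry": 0, "rz": 0, "hand": 1}, {"x": 1.5, "y": -2, "z": 0.5, "rx": 0, "ry": 0, "rz": 0, "hand": 1}, {"x": 1.5, "y": -2, "z": 0.5, "rx": 0, "ry": 0, "rz": 0, "hand": 1}, {"x": 1.5, "y": -2, "z": 0.5, "rx": 0, "ry": 0, "rz": 0, "hand": 1}, {"x": 1.5, "y": -2, "z": 0.5, "rx": 0, "ry": 0, "rz": 0, "hand": 1}, {"x": 1.5, "y": -2, "z": 0.5, "rx": 0, "ry": 0, "rz": 0, "hand": 1}], "force": 80}}

```text
clock: 8.3
tcp_pos: [0.4814, 0.3632, 0.0008]
orientation: [0.0, 0.687, 0.726, 0.001]
wrist_force: [-1.4, -0.0, 6.1]
finger_gap: -0.0
```

```bash
python3 - <<'E'
from h import *
goal([0.4812,0.3630,0.0],3.3); print(get_state()['finger_gap'],get_state()['wrist_force'])
E
```

```text
shift mm [-0.2 -0.2  0.8] rot [ 0.09 -0.07 -0.16] from [0.4814 0.3632 0.0008] t 8.3
-3.6290378267164926e-05 [-1.39310316 -0.04187335  6.12261345]
```

```bash
python3 - <<'E'
from h import *
p=cam('wrist','w4')
s=cam('scene','s4'); cv2.imwrite('pics/s4c.png',cv2.resize(s['image'][240:400,300:500,::-1],None,fx=4,fy=3.75,interpolation=cv2.INTER_CUBIC))
print(get_state()['finger_gap'])
E
```

```text
0.00021207925026661185
```

View pics/w4.png

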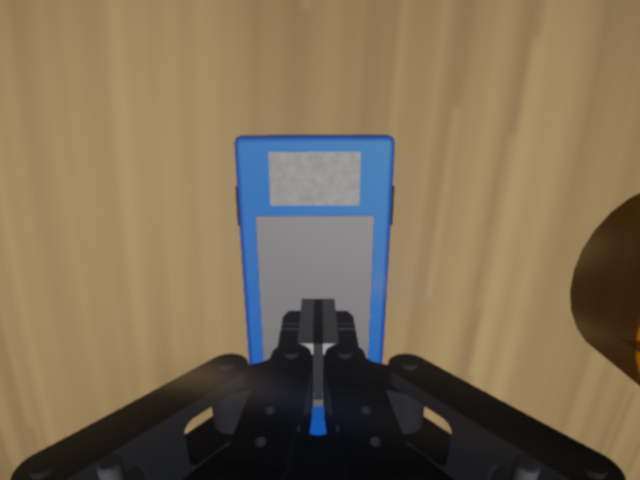

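View pics/s4c.png

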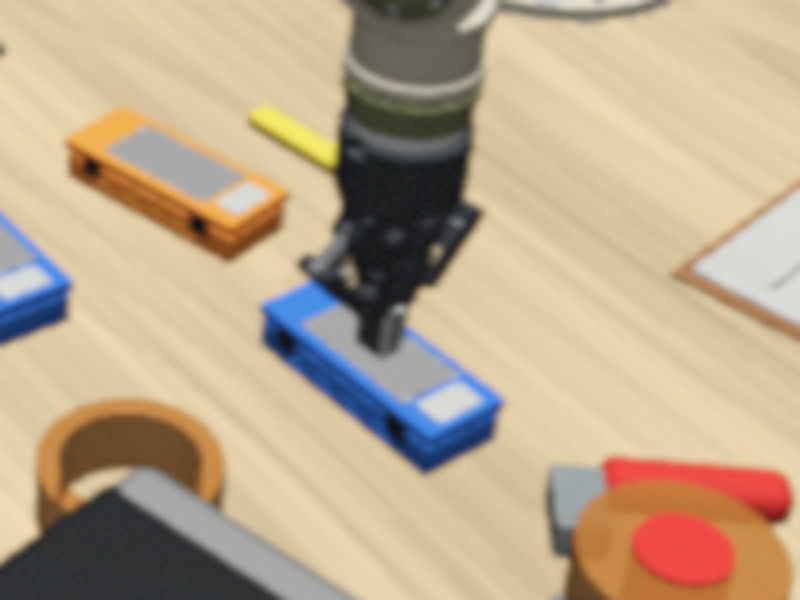

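```bash
python3 - <<'E'
from h import *
s=cam('scene'); W=cloud(s); img=s['image'].astype(int)
sub=(slice(290,345),slice(370,420))
g=W[sub]; dark=img[sub].sum(2)<200
P=g[dark]; P=P[np.argsort(P[:,2])]; print(P[:12].round(4))
p=cam('wrist'); W=cloud(p)
for r in finder.masks_of(p,'box_a')[:2]:
    P=W[r['region']];print(round(r['score'],2),r['at'],boxfit(P,.025,.05))
for uv in [(318,310),(318,330),(318,200),(318,405),(100,100)]: print(uv,W[uv[1],uv[0]].round(4), p['z_map'][uv[1],uv[0]])
print(toolR().inv().apply(campose(p)[0]-get_state()['tcp_pos']))
print(get_state()['joint_pos'], get_state()['tcp_pos'])
E
```

```text
[[ 3.324e-01  2.598e-01 -5.000e-04]
 [ 5.098e-01  3.097e-01  6.400e-03]
 [ 5.121e-01  3.164e-01  9.400e-03]
 [ 5.126e-01  3.127e-01  1.320e-02]
 [ 5.130e-01  3.212e-01  1.340e-02]
 [ 5.127e-01  3.166e-01  1.610e-02]
 [ 5.149e-01  3.195e-01  1.620e-02]
 [ 5.129e-01  3.128e-01  1.650e-02]
 [ 5.132e-01  3.212e-01  1.670e-02]
 [ 5.119e-01  3.113e-01  1.810e-02]
 [ 5.125e-01  3.240e-01  1.840e-02]
 [ 5.147e-01  3.269e-01  1.850e-02]]
0.98 [317.0, 228.4] (array([480.89819336, 369.37503052]), array([ 62.31987381, 137.26765442]), np.float32(93.45057), np.float64(0.03511473056122502), 29416)
(318, 310) [0.4818 0.3749 0.05  ] 0.14124316
(318, 330) [0.4817 0.375  0.0649] 0.12694965
(318, 200) [0.4796 0.4139 0.0361] 0.14292303
(318, 405) [0.4849 0.3184 0.0348] 0.17258734
(100, 100) [3.790e-01 4.483e-01 3.000e-04] 0.16506626
[ 0.07676545  0.00087215 -0.17685148]
[ 5.13028996e-01  4.88494183e-01 -1.91509493e-01  8.88800377e-01
  3.97767074e-04  2.02908224e+00] [0.48138266 0.36315718 0.00079849]
```

```bash
python3 - <<'E'
from h import *
p=dict(np.load('w2.npz')); 
# camera->tool transform from current
pn=cam('wrist'); c,Rm=campose(pn); Rt=toolR(); t=get_state()['tcp_pos']
def totool(pp):
    W=cloud(pp); c0,R0=campose(pp); Pc=(W-c0)@R0.T
    return ((Pc@Rm+c)-t)@Rt.as_matrix()*1000
for pp,rows,cols in [(p,range(305,350,6),[195,205,435,445]),(pn,range(290,350,5),[308,318,328])]:
    T=totool(pp)
    for v in rows: print(v,[T[v,u].round(0).tolist() for u in cols])
E
```

```text
305 [[-208.0, -207.0, 400.0], [-201.0, -185.0, 385.0], [-209.0, 201.0, 402.0], [-209.0, 218.0, 401.0]]
311 [[-218.0, -207.0, 398.0], [-210.0, -185.0, 382.0], [-220.0, 202.0, 401.0], [-220.0, 219.0, 401.0]]
317 [[12.0, -44.0, -55.0], [9.0, -42.0, -50.0], [12.0, 43.0, -56.0], [11.0, 48.0, -54.0]]
323 [[12.0, -42.0, -59.0], [7.0, -42.0, -50.0], [9.0, 44.0, -55.0], [12.0, 46.0, -60.0]]
329 [[10.0, -42.0, -61.0], [5.0, -41.0, -52.0], [7.0, 44.0, -56.0], [11.0, 45.0, -63.0]]
335 [[8.0, -42.0, -62.0], [2.0, -42.0, -51.0], [5.0, 44.0, -57.0], [11.0, 44.0, -67.0]]
341 [[6.0, -42.0, -63.0], [0.0, -42.0, -53.0], [3.0, 44.0, -58.0], [8.0, 44.0, -66.0]]
347 [[5.0, -41.0, -64.0], [-2.0, -42.0, -53.0], [2.0, 43.0, -59.0], [7.0, 43.0, -68.0]]
290 [[14.0, -3.0, -36.0], [14.0, 1.0, -35.0], [13.0, 5.0, -34.0]]
295 [[11.0, -3.0, -35.0], [11.0, 1.0, -35.0], [11.0, 5.0, -33.0]]
300 [[11.0, -3.0, -40.0], [11.0, 1.0, -40.0], [11.0, 5.0, -39.0]]
305 [[11.0, -3.0, -44.0], [11.0, 1.0, -44.0], [12.0, 5.0, -45.0]]
310 [[11.0, -3.0, -48.0], [11.0, 1.0, -48.0], [11.0, 5.0, -48.0]]
315 [[11.0, -3.0, -52.0], [11.0, 1.0, -52.0], [11.0, 5.0, -53.0]]
320 [[11.0, -3.0, -56.0], [11.0, 1.0, -56.0], [11.0, 5.0, -56.0]]
325 [[11.0, -2.0, -60.0], [11.0, 1.0, -59.0], [12.0, 5.0, -60.0]]
330 [[11.0, -2.0, -63.0], [12.0, 1.0, -64.0], [11.0, 4.0, -63.0]]
335 [[11.0, -2.0, -66.0], [12.0, 1.0, -67.0], [11.0, 4.0, -66.0]]
340 [[12.0, -2.0, -71.0], [11.0, 1.0, -69.0], [12.0, 4.0, -70.0]]
345 [[11.0, -2.0, -72.0], [11.0, 1.0, -71.0], [11.0, 4.0, -72.0]]
```

```bash
python3 - <<'E'
from h import *
print(env.tcp_to_grasp)
pn=cam('wrist'); c,Rm=campose(pn); Rt=toolR(); t=get_state()['tcp_pos']
W=cloud(pn); T=((W-t)@Rt.as_matrix()*1000)
for u,v in [(318,440),(318,460),(318,475),(290,470),(350,470),(230,365),(100,440),(20,475),(230,430),(318,350),(318,380)]: print(u,v,T[v,u].round(0))
E
```

```text
0.0187
318 440 [  11.    1. -111.]
318 460 [  11.    1. -117.]
318 475 [  11.    1. -120.]
290 470 [  12.   -5. -120.]
350 470 [  15.    7. -123.]
230 365 [ 14. -24. -87.]
100 440 [  13.  -46. -115.]
20 475 [  12.  -58. -124.]
230 430 [ -5. -24. -92.]
318 350 [  9.   1. -72.]
318 380 [ -2.   1. -72.]
```

The shut fingertips sit 35 mm behind the reported TCP. The depth image puts the tips at tool z = -35, which is why the fingers closed on top of the lid. All gripper geometry is shifted by that amount. I'll lift, open and go 35 mm deeper.

Request:
{"name": "arm_command", "arguments": {"motion": [{"x": 0, "y": 0, "z": -20, "rx": 0, "ry": 0, "rz": 0, "hand": 1}, {"x": 0, "y": 0, "z": -40, "rx": 0, "ry": 0, "rz": 0, "hand": -1}, {"x": 0, "y": 0, "z": -40, "rx": 0, "ry": 0, "rz": 0, "hand": -1}, {"x": 0, "y": 0, "z": -40, "rx": 0, "ry": 0, "rz": 0, "hand": -1}, {"x": 0, "y": 0, "z": -40, "rx": 0, "ry": 0, "rz": 0, "hand": -1}, {"x": 0, "y": 0, "z": -40, "rx": 0, "ry": 0, "rz": 0, "hand": -1}]}}

```text
clock: 9.4
tcp_pos: [0.4803, 0.3623, 0.0387]
orientation: [-0.0, 0.688, 0.726, -0.001]
wrist_force: [0.6, -0.3, 0.1]
finger_gap: 0.0853
```

```bash
python3 - <<'E'
from h import *
p=cam('wrist','w5'); W=cloud(p)
for r in finder.masks_of(p,'box_a'):
    P=W[r['region']]; print(round(r['score'],2),np.round(r['at']),boxfit(P,.028,.042)) if r['score']>.4 else 0
goal([0.4813,0.3628,-0.035],3.3); print(get_state()['finger_gap'])
E
```

```text
0.92 [320. 258.] (array([481.17004395, 362.95822144]), array([ 62.20930099, 149.75950623]), np.float32(93.32509), np.float64(0.035107774571246315), 31020)
0.61 [526. 469.] (array([0., 0.]), array([0., 0.]), np.float32(0.0), np.float64(nan), 0)
shift mm [ 0.3  0.9 74. ] rot [-0.04  0.01 -0.17] from [0.4805 0.3624 0.039 ] t 9.5
0.08575960538104027
  return _methods._mean(a, axis=axis, dtype=dtype,
  ret = ret.dtype.type(ret / rcount)
```

Request:
{"name": "arm_command", "arguments": {"motion": [{"x": 0, "y": 1, "z": 20, "rx": 0, "ry": 0, "rz": 0, "hand": -1}, {"x": 0, "y": 1, "z": 40, "rx": 0, "ry": 0, "rz": 0, "hand": -1}, {"x": 0, "y": 1, "z": 60, "rx": 0, "ry": 0, "rz": 0, "hand": -1}, {"x": 0, "y": 1, "z": 72, "rx": 0, "ry": 0, "rz": 0, "hand": -1}, {"x": 0, "y": 1, "z": 72, "rx": 0, "ry": 0, "rz": 0, "hand": -1}, {"x": 0, "y": 1, "z": 72, "rx": 0, "ry": 0, "rz": 0, "hand": -1}, {"x": 0, "y": 1, "z": 72, "rx": 0, "ry": 0, "rz": 0, "hand": -1}]}}

```text
clock: 10.38
tcp_pos: [0.4825, 0.3631, -0.0315]
orientation: [0.0, 0.688, 0.726, 0.001]
wrist_force: [0.6, -0.4, -0.5]
finger_gap: 0.0852
```

```bash
python3 - <<'E'
from h import *
goal([0.4813,0.3628,-0.034],3.3); print(get_state()['wrist_force'])
E
```

```text
shift mm [-0.2 -1.2  2.5] rot [ 0.09 -0.05 -0.17] from [ 0.4825  0.3631 -0.0315] t 10.375
[ 0.57410768 -0.35282033 -0.52987201]
```

Request:
{"name": "arm_command", "arguments": {"motion": [{"x": 0, "y": -1, "z": 2, "rx": 0, "ry": 0, "rz": 0, "hand": -1}, {"x": 0, "y": -1, "z": 2, "rx": 0, "ry": 0, "rz": 0, "hand": 1}, {"x": 0, "y": -1, "z": 2, "rx": 0, "ry": 0, "rz": 0, "hand": 1}, {"x": 0, "y": -1, "z": 2, "rx": 0, "ry": 0, "rz": 0, "hand": 1}, {"x": 0, "y": -1, "z": 2, "rx": 0, "ry": 0, "rz": 0, "hand": 1}, {"x": 0, "y": -1, "z": 2, "rx": 0, "ry": 0, "rz": 0, "hand": 1}], "force": 80}}

```text
clock: 11.12
tcp_pos: [0.481, 0.3628, -0.0341]
orientation: [0.0, 0.688, 0.726, 0.0]
wrist_force: [-0.2, -0.3, 5.8]
finger_gap: 0.0586
```

```bash
python3 - <<'E'
from h import *
goal([0.4813,0.3628,-0.034],3.3); print(get_state()['wrist_force'],get_state()['finger_gap'])
goal([0.5238,-0.2035,0.21],-4.1)
E
```

```text
shift mm [-0.   0.3 -0.1] rot [ 0.04 -0.03 -0.17] from [ 0.481   0.3628 -0.0341] t 11.125
[-0.21364505 -0.3423946   5.75174944] 0.058601992099907955
shift mm [-567.7   11.9 -244.3] rot [ 0.03 -0.03  7.23] from [ 0.481   0.3628 -0.0341] t 11.125
```

Request:
{"name": "arm_command", "arguments": {"motion": [{"x": 0, "y": 0, "z": -30, "rx": 0, "ry": 0, "rz": 0, "hand": 1}, {"x": -20, "y": 0, "z": -75, "rx": 0, "ry": 0, "rz": 0, "hand": 1}, {"x": -60, "y": 1, "z": -120, "rx": 0, "ry": 0, "rz": 1, "hand": 1}, {"x": -105, "y": 2, "z": -160, "rx": 0, "ry": 0, "rz": 2, "hand": 1}, {"x": -155, "y": 3, "z": -195, "rx": 0, "ry": 0, "rz": 3, "hand": 1}, {"x": -205, "y": 4, "z": -225, "rx": 0, "ry": 0, "rz": 4, "hand": 1}, {"x": -260, "y": 6, "z": -244, "rx": 0, "ry": 0, "rz": 5, "hand": 1}, {"x": -315, "y": 7, "z": -244, "rx": 0, "ry": 0, "rz": 6, "hand": 1}, {"x": -370, "y": 8, "z": -244, "rx": 0, "ry": 0, "rz": 7.2, "hand": 1}, {"x": -420, "y": 9, "z": -244, "rx": 0, "ry": 0, "rz": 7.2, "hand": 1}]}}

```text
clock: 12.38
tcp_pos: [0.5119, -0.0581, 0.2085]
orientation: [-0.001, 0.732, 0.681, -0.0]
wrist_force: [1.4, 0.3, -3.1]
finger_gap: 0.0589
```

Request:
{"name": "arm_command", "arguments": {"motion": [{"x": -45, "y": 1, "z": 0, "rx": 0, "ry": 0, "rz": 0, "hand": 1}, {"x": -85, "y": 2, "z": 0, "rx": 0, "ry": 0, "rz": 0, "hand": 1}, {"x": -115, "y": 2, "z": 0, "rx": 0, "ry": 0, "rz": 0, "hand": 1}, {"x": -135, "y": 3, "z": 0, "rx": 0, "ry": 0, "rz": 0, "hand": 1}, {"x": -147, "y": 3, "z": 0, "rx": 0, "ry": 0, "rz": 0, "hand": 1}, {"x": -147, "y": 3, "z": 0, "rx": 0, "ry": 0, "rz": 0, "hand": 1}, {"x": -147, "y": 3, "z": 0, "rx": 0, "ry": 0, "rz": 0, "hand": 1}, {"x": -147, "y": 3, "z": 0, "rx": 0, "ry": 0, "rz": 0, "hand": 1}]}}

```text
clock: 13.38
tcp_pos: [0.5053, -0.2022, 0.2096]
orientation: [-0.0, 0.731, 0.682, 0.0]
wrist_force: [0.3, 0.2, -1.9]
finger_gap: 0.059
```

```bash
cat >> h.py <<'E'
def held(name,zlo,zhi,save=None):
    p=cam(name,save); W=cloud(p); img=p['image'].astype(int)
    b=(img[...,2]>90)&(img[...,0]<90)&(img[...,2]>img[...,1]+40)&(np.abs(W[...,0]-.524)<.07)&(np.abs(W[...,1]+.2035)<.13)&(W[...,2]>zlo)&(W[...,2]<zhi)
    P=W[b]
    if len(P)<5: print(name,'none'); return p
    rect=cv2.minAreaRect((P[:,:2]*1000).astype(np.float32))
    print(name,len(P),np.round(P.min(0),4),np.round(P.max(0),4),rect); return p
E
python3 - <<'E'
from h import *
for n in ['wrist','scene','side']: held(n,.225,.3,'a_'+n)
for n in ['scene','side']:
    im=cv2.imread(f'pics/a_{n}.png'); cr=im[130:280,180:380] if n=='scene' else im[210:360,250:450]
    cv2.imwrite(f'pics/a_{n}c.png',cv2.resize(cr,None,fx=4,fy=4,interpolation=cv2.INTER_CUBIC))
goal([0.5238,-0.2035,0.21],-4.1);print(get_state()['finger_gap'])
E
```

```text
wrist 19350 [ 0.4731 -0.2352  0.2611] [ 0.5409 -0.1257  0.2809] ((506.04345703125, -179.90243530273438), (106.60411834716797, 64.36415100097656), 85.76334381103516)
scene 263 [ 0.4661 -0.2769  0.2496] [ 0.5419 -0.1205  0.2812] ((498.7702941894531, -198.63912963867188), (165.72976684570312, 67.51740264892578), 70.84400177001953)
side 395 [ 0.4714 -0.2844  0.2464] [ 0.5478 -0.1575  0.2964] ((510.0684814453125, -220.26608276367188), (127.08354187011719, 74.98287200927734), 87.86304473876953)
shift mm [ 0.4 18.5 -0.4] rot [ 0.01 -0.    0.08] from [ 0.5053 -0.2026  0.2096] t 13.525
0.05880950579871591
```

View pics/a_wrist.png

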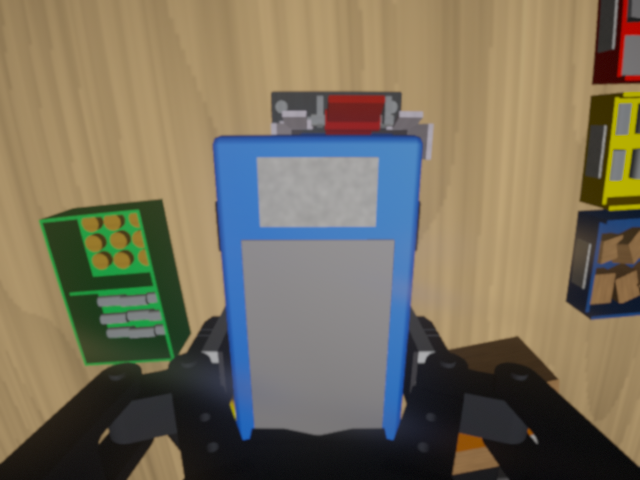

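View pics/a_scenec.png

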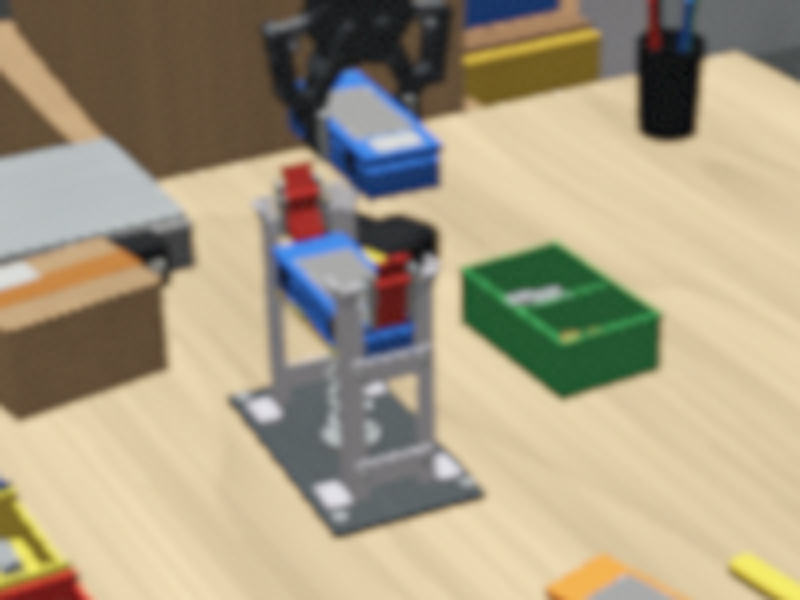

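View pics/a_sidec.png

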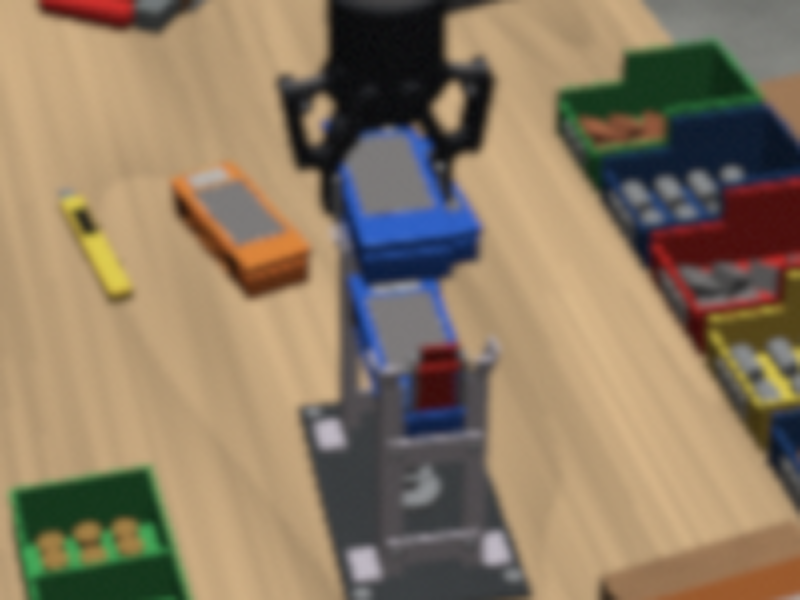

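Request:
{"name": "arm_command", "arguments": {"motion": [{"x": 0, "y": 10, "z": 0, "rx": 0, "ry": 0, "rz": 0, "hand": 1}, {"x": 0, "y": 18.5, "z": 0, "rx": 0, "ry": 0, "rz": 0, "hand": 1}, {"x": 0, "y": 18.5, "z": 10, "rx": 0, "ry": 0, "rz": 0, "hand": 1}, {"x": 0, "y": 18.5, "z": 20, "rx": 0, "ry": 0, "rz": 0, "hand": 1}, {"x": 0, "y": 18.5, "z": 30, "rx": 0, "ry": 0, "rz": 0, "hand": 1}, {"x": 0, "y": 18.5, "z": 40, "rx": 0, "ry": 0, "rz": 0, "hand": 1}, {"x": 0, "y": 18.5, "z": 40, "rx": 0, "ry": 0, "rz": 0, "hand": 1}, {"x": 0, "y": 18.5, "z": 40, "rx": 0, "ry": 0, "rz": 0, "hand": 1}, {"x": 0, "y": 18.5, "z": 40, "rx": 0, "ry": 0, "rz": 0, "hand": 1}]}}

```text
clock: 14.65
tcp_pos: [0.524, -0.2047, 0.17]
orientation: [0.0, 0.732, 0.682, 0.0]
wrist_force: [-1.5, 0.1, -2.7]
finger_gap: 0.0585
```

```bash
python3 - <<'E'
from h import *
for n in ['wrist','scene','side']: p=held(n,.19,.25,'b_'+n)
for n in ['scene','side']:
    im=cv2.imread(f'pics/b_{n}.png'); cr=im[130:280,180:380] if n=='scene' else im[210:360,250:450]
    cv2.imwrite(f'pics/b_{n}c.png',cv2.resize(cr,None,fx=4,fy=4,interpolation=cv2.INTER_CUBIC))
goal([0.5238,-0.2035,0.15],-4.1);print(get_state()['finger_gap'],get_state()['wrist_force'])
E
```

```text
wrist 19484 [ 0.4921 -0.2373  0.2225] [ 0.5592 -0.1279  0.2415] ((524.6549072265625, -182.36582946777344), (106.75193786621094, 64.05577087402344), 86.5124740600586)
scene 288 [ 0.4884 -0.2754  0.2057] [ 0.5616 -0.1216  0.2433] ((523.2635498046875, -200.2804412841797), (155.28602600097656, 65.63741302490234), 85.4144287109375)
side 365 [ 0.4899 -0.2869  0.2045] [ 0.5585 -0.1448  0.2488] ((526.144287109375, -218.26113891601562), (140.61614990234375, 64.46722412109375), 83.55274200439453)
shift mm [ 1.1 -0.2 19.8] rot [0.04 0.01 0.03] from [ 0.5239 -0.2046  0.1698] t 14.8
0.05904137203110087 [ 0.88046337 -0.51842024 -2.12511758]
```

View pics/b_wrist.png

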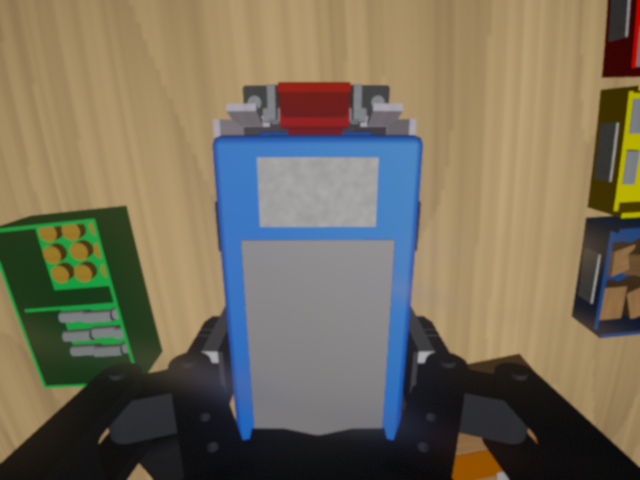

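View pics/b_scenec.png

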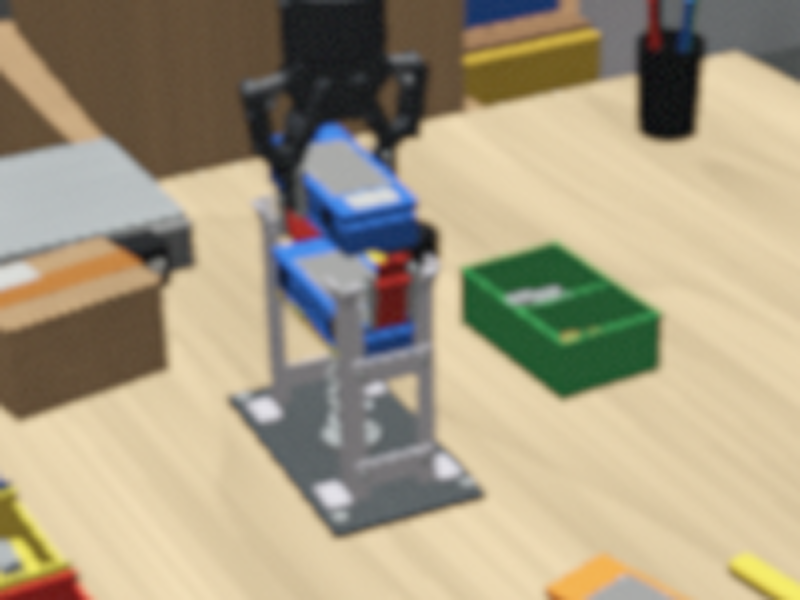

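View pics/b_sidec.png

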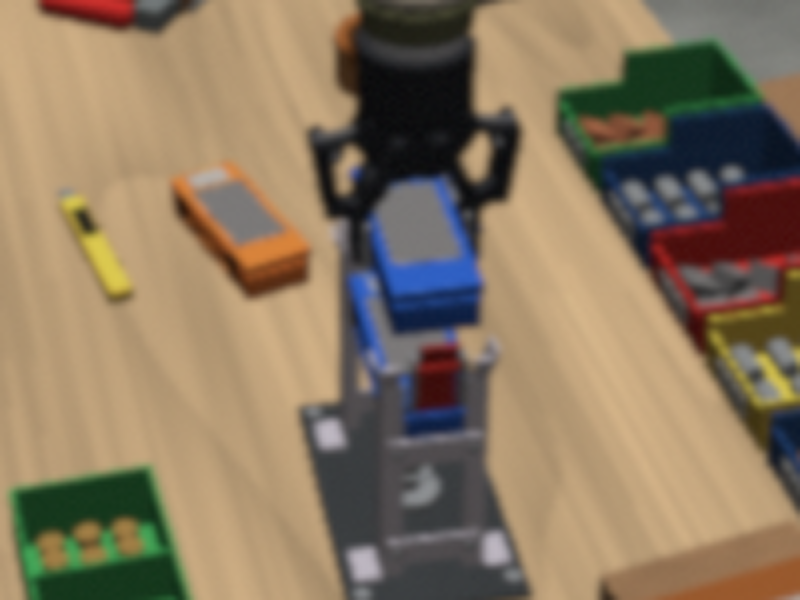

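```bash
python3 - <<'E'
from h import *
p=cam('wrist'); W=cloud(p); img=p['image'].astype(int); Rt=toolR().as_matrix(); t=get_state()['tcp_pos']; T=(W-t)@Rt*1000
red=(img[...,0]>90)&(img[...,1]<60)&(img[...,2]<60)&(np.abs(T[...,1])<40)&(T[...,2]<20)&(T[...,2]>-80)
P=T[red]; print('red',len(P),P.min(0),P.max(0))
bl=(img[...,2]>90)&(img[...,0]<90)&(img[...,2]>img[...,1]+40)&(np.abs(T[...,1])<60)&(T[...,2]<-65)&(T[...,2]>-80)
for v in [145,180,220,260,300]:
    c=np.where(bl[v])[0]; print(v,'blue',T[v,c.min()].round(1),T[v,c.max()].round(1))
for v in range(104,136,4):
    g=np.where((np.abs(T[v,:,1])<60)&(T[v,:,2]<30)&(T[v,:,2]>-90))[0]; print(v,g.min(),g.max(),T[v,g.min()].round(1),T[v,g.max()].round(1))
E
```

```text
red 3465 [ 74.94383394 -15.38387965 -38.63282295] [93.15958162 13.68684734 10.99043303]
145 blue [ 72.6 -28.3 -69. ] [ 72.7  29.9 -68.5]
180 blue [ 62.8 -28.4 -67.9] [ 62.7  30.3 -67.5]
220 blue [ 50.9 -28.5 -67.9] [ 50.9  30.5 -67.7]
260 blue [ 38.6 -27.9 -68.9] [ 38.4  29.8 -68.3]
300 blue [ 25.  -28.2 -68.3] [ 25.6  29.6 -69.6]
104 226 402 [ 86.8 -36.3 -15.4] [ 86.8  35.1 -15.7]
108 226 402 [ 85.1 -35.6 -18.7] [ 85.1  34.8 -17.3]
112 227 401 [ 83.7 -36.  -15.8] [ 83.6  34.8 -16.1]
116 230 399 [ 82.2 -35.5 -12.7] [ 82.2  34.9 -11.8]
120 213 416 [ 80.5 -41.4 -17.9] [ 80.5  40.6 -18.1]
124 213 415 [ 79.  -42.  -16.1] [ 79.   40.8 -16.2]
128 213 415 [ 77.4 -41.9 -16.9] [ 77.4  40.6 -17.6]
132 214 415 [ 75.8 -41.7 -16.5] [ 75.8  41.  -16.1]
```

Request:
{"name": "arm_command", "arguments": {"motion": [{"x": 1, "y": -1.4, "z": 4, "rx": 0, "ry": 0, "rz": 0, "hand": 1}, {"x": 1, "y": -1.4, "z": 8, "rx": 0, "ry": 0, "rz": 0, "hand": 1}, {"x": 1, "y": -1.4, "z": 13, "rx": 0, "ry": 0, "rz": 0, "hand": 1}, {"x": 1, "y": -1.4, "z": 18, "rx": 0, "ry": 0, "rz": 0, "hand": 1}, {"x": 1, "y": -1.4, "z": 23, "rx": 0, "ry": 0, "rz": 0, "hand": 1}, {"x": 1, "y": -1.4, "z": 28, "rx": 0, "ry": 0, "rz": 0, "hand": 1}, {"x": 1, "y": -1.4, "z": 32, "rx": 0, "ry": 0, "rz": 0, "hand": 1}, {"x": 1, "y": -1.4, "z": 32, "rx": 0, "ry": 0, "rz": 0, "hand": 1}]}}

```text
clock: 15.85
tcp_pos: [0.5221, -0.2032, 0.137]
orientation: [-0.0, 0.732, 0.682, -0.0]
wrist_force: [0.1, -0.4, -3.3]
finger_gap: 0.0592
```

```bash
python3 - <<'E'
from h import *
goal([0.5238,-0.2035,0.07],-4.1);s=get_state();print(s['finger_gap'],s['wrist_force'],s['ft_torque'])
p=held('wrist',.19,.25,'c_wrist')
E
```

```text
shift mm [-0.2  1.8 67. ] rot [-0.04 -0.02  0.03] from [ 0.5221 -0.2032  0.137 ] t 15.85
0.059203120348079744 [ 0.12058466 -0.44006878 -3.29542778] [ 0.00764397  0.02521343 -0.01303679]
wrist 19550 [ 0.4903 -0.2361  0.19  ] [ 0.558  -0.1265  0.2498] ((523.0294189453125, -181.07095336914062), (106.27722930908203, 64.08599853515625), 85.9676513671875)
```

View pics/c_wrist.png

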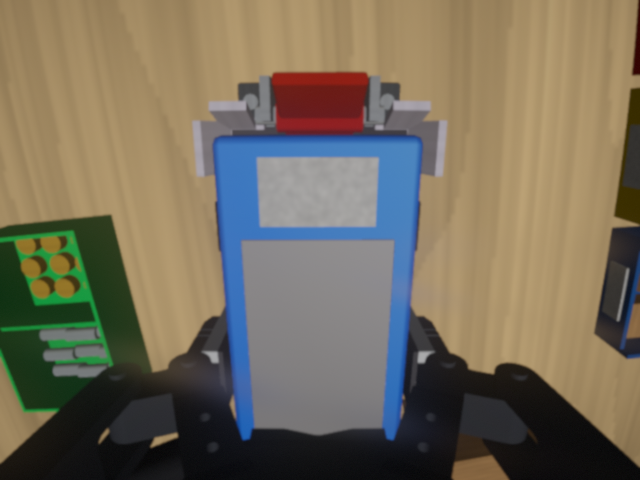

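Request:
{"name": "arm_command", "arguments": {"motion": [{"x": 0, "y": 0, "z": 4, "rx": 0, "ry": 0, "rz": 0, "hand": 1}, {"x": 0, "y": 0, "z": 8, "rx": 0, "ry": 0, "rz": 0, "hand": 1}, {"x": 0, "y": 0, "z": 12, "rx": 0, "ry": 0, "rz": 0, "hand": 1}, {"x": 0, "y": 0, "z": 16, "rx": 0, "ry": 0, "rz": 0, "hand": 1}, {"x": 0, "y": 0, "z": 20, "rx": 0, "ry": 0, "rz": 0, "hand": 1}, {"x": 0, "y": 0, "z": 24, "rx": 0, "ry": 0, "rz": 0, "hand": 1}, {"x": 0, "y": 0, "z": 24, "rx": 0, "ry": 0, "rz": 0, "hand": 1}], "force": 110}}

```text
clock: 16.77
tcp_pos: [0.5236, -0.204, 0.1143]
orientation: [0.001, 0.732, 0.682, 0.001]
wrist_force: [1.8, -1.4, 3.6]
finger_gap: 0.0583
```

```bash
python3 - <<'E'
from h import *
goal([0.5238,-0.2035,0.07],-4.1);s=get_state();print(s['finger_gap'],s['wrist_force'],s['ft_torque'])
p=held('wrist',.1,.25,'d_wrist')
E
```

```text
shift mm [ 0.6  0.1 44.3] rot [0.16 0.06 0.03] from [ 0.5236 -0.204   0.1143] t 16.775
0.058303525437040676 [ 1.79001832 -1.43611453  3.57845168] [-0.24581205 -0.33489497  0.01656596]
wrist 19527 [ 0.4909 -0.2372  0.1644] [ 0.5617 -0.1271  0.2321] ((524.5599975585938, -182.12689208984375), (108.63554382324219, 65.2841567993164), 84.11377716064453)
```

View pics/d_wrist.png

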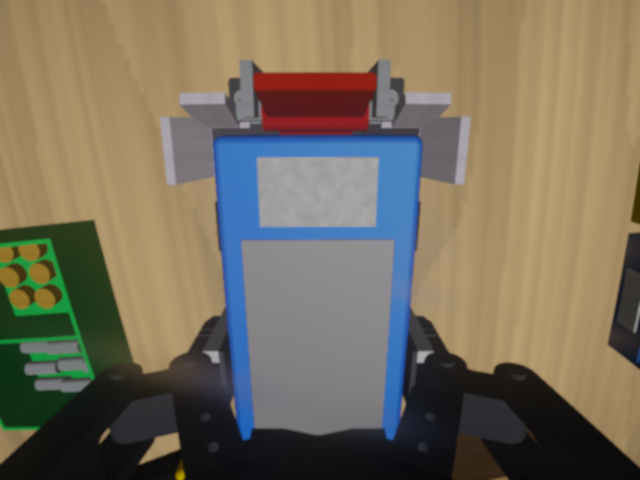

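Request:
{"name": "arm_command", "arguments": {"motion": [{"x": 0, "y": 0, "z": 3, "rx": 0, "ry": 0, "rz": 0, "hand": 1}, {"x": 0, "y": 0, "z": 6, "rx": 0, "ry": 0, "rz": 0, "hand": 1}, {"x": 0, "y": 0, "z": 9, "rx": 0, "ry": 0, "rz": 0, "hand": 1}, {"x": 0, "y": 0, "z": 12, "rx": 0, "ry": 0, "rz": 0, "hand": 1}, {"x": 0, "y": 0, "z": 15, "rx": 0, "ry": 0, "rz": 0, "hand": 1}, {"x": 0, "y": 0, "z": 18, "rx": 0, "ry": 0, "rz": 0, "hand": 1}, {"x": 0, "y": 0, "z": 18, "rx": 0, "ry": 0, "rz": 0, "hand": 1}]}}

```text
clock: 17.7
tcp_pos: [0.5224, -0.2033, 0.0951]
orientation: [-0.0, 0.732, 0.682, 0.0]
wrist_force: [2.5, -2.0, 1.2]
finger_gap: 0.0585
```

```bash
python3 - <<'E'
from h import *
goal([0.5238,-0.2035,0.07],-4.1);s=get_state();print(s['finger_gap'],s['wrist_force'],s['ft_torque'])
E
```

```text
shift mm [-0.1  1.4 25.1] rot [ 0.   -0.01  0.03] from [ 0.5224 -0.2033  0.0951] t 17.7
0.05851412768178517 [ 2.48297526 -1.99513445  1.18459185] [-0.43576121 -0.77977835  0.01297818]
```

Request:
{"name": "arm_command", "arguments": {"motion": [{"x": 0, "y": 0, "z": 4, "rx": 0, "ry": 0, "rz": 0, "hand": 1}, {"x": 0, "y": 0, "z": 8, "rx": 0, "ry": 0, "rz": 0, "hand": 1}, {"x": 0, "y": 0, "z": 12, "rx": 0, "ry": 0, "rz": 0, "hand": 1}, {"x": 0, "y": 0, "z": 16, "rx": 0, "ry": 0, "rz": 0, "hand": 1}, {"x": 0, "y": 0, "z": 20, "rx": 0, "ry": 0, "rz": 0, "hand": 1}, {"x": 0, "y": 0, "z": 23, "rx": 0, "ry": 0, "rz": 0, "hand": 1}, {"x": 0, "y": 0, "z": 25.5, "rx": 0, "ry": 0, "rz": 0, "hand": 1}, {"x": 0, "y": 0, "z": 25.5, "rx": 0, "ry": 0, "rz": 0, "hand": 1}, {"x": 0, "y": 0, "z": 25.5, "rx": 0, "ry": 0, "rz": 0, "hand": 1}]}}

```text
clock: 18.82
tcp_pos: [0.5224, -0.2034, 0.0701]
orientation: [0.0, 0.732, 0.682, 0.0]
wrist_force: [3.2, -1.6, 4.3]
finger_gap: 0.0582
```

```bash
python3 - <<'E'
from h import *
goal([0.5238,-0.2035,0.07],-4.1);s=get_state();print(s['finger_gap'],s['wrist_force'],s['ft_torque'])
p=held('wrist',.1,.25,'e_wrist')
for n in ['scene','side']:
    cam(n,'e_'+n)
    im=cv2.imread(f'pics/e_{n}.png'); cr=im[130:280,180:380] if n=='scene' else im[210:360,250:450]
    cv2.imwrite(f'pics/e_{n}c.png',cv2.resize(cr,None,fx=4,fy=4,interpolation=cv2.INTER_CUBIC))
E
```

```text
shift mm [-0.   1.4  0.1] rot [ 0.01 -0.01  0.03] from [ 0.5224 -0.2034  0.0701] t 18.825
0.058186278185116576 [ 3.19669631 -1.58228836  4.31925322] [-0.29860303 -0.54861733  0.01813156]
wrist 16723 [ 0.4899 -0.2365  0.1188] [ 0.5612 -0.1265  0.247 ] ((523.7594604492188, -181.07611083984375), (109.10175323486328, 65.59561157226562), 84.2501449584961)
```

View pics/e_wrist.png

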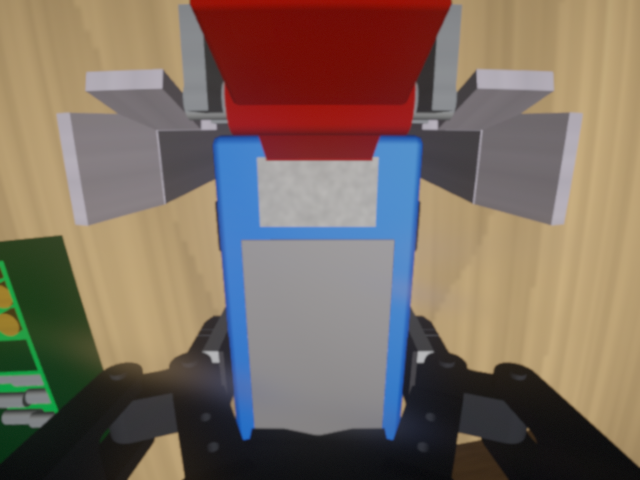

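View pics/e_scenec.png

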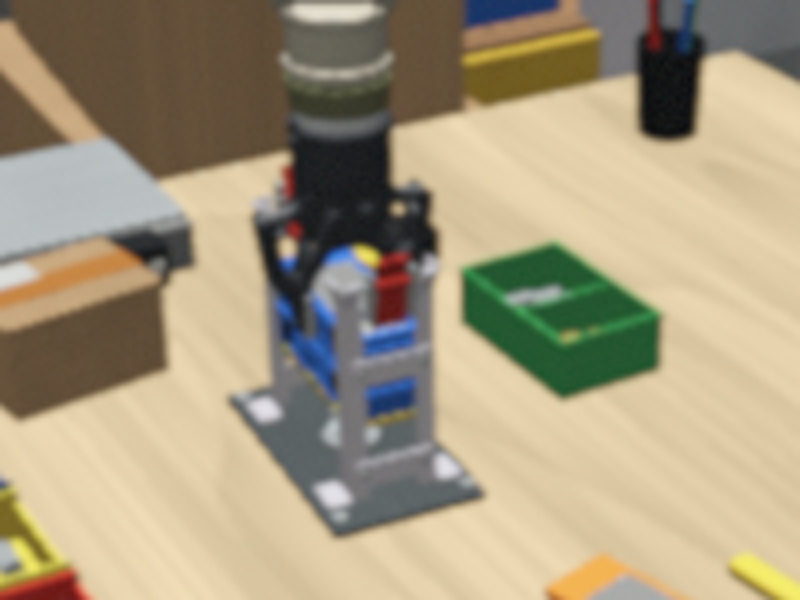

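View pics/e_sidec.png

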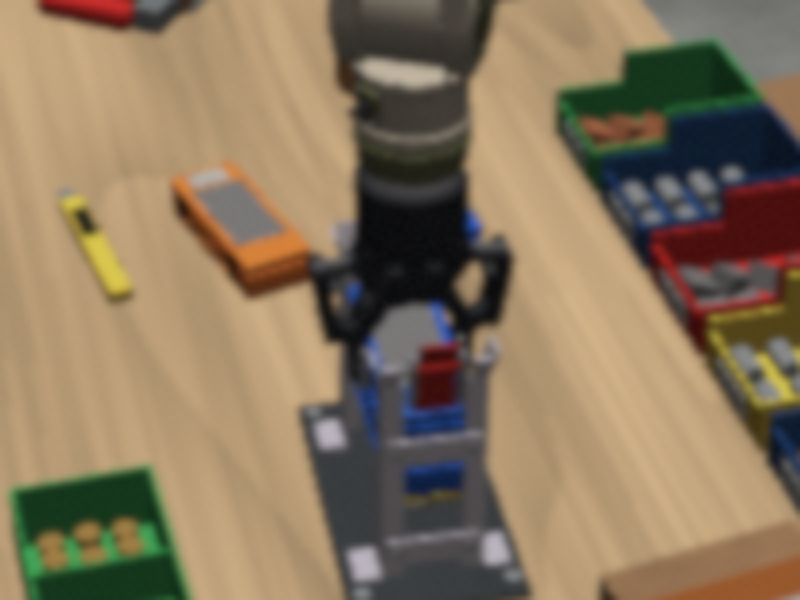

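The wrist picture shows the +y catch nose over the lid at (318,148), and in the side picture the -y catch is upright at (436,375). Next I'll ease up, release, rise and look.

Request:
{"name": "arm_command", "arguments": {"motion": [{"x": 0, "y": 0, "z": -4, "rx": 0, "ry": 0, "rz": 0, "hand": 1}, {"x": 0, "y": 0, "z": -8, "rx": 0, "ry": 0, "rz": 0, "hand": 1}, {"x": 0, "y": 0, "z": -8, "rx": 0, "ry": 0, "rz": 0, "hand": -1}, {"x": 0, "y": 0, "z": -8, "rx": 0, "ry": 0, "rz": 0, "hand": -1}, {"x": 0, "y": 0, "z": -8, "rx": 0, "ry": 0, "rz": 0, "hand": -1}, {"x": 0, "y": 0, "z": -20, "rx": 0, "ry": 0, "rz": 0, "hand": -1}, {"x": 0, "y": 0, "z": -50, "rx": 0, "ry": 0, "rz": 0, "hand": -1}, {"x": 0, "y": 0, "z": -90, "rx": 0, "ry": 0, "rz": 0, "hand": -1}, {"x": 0, "y": 0, "z": -140, "rx": 0, "ry": 0, "rz": 0, "hand": -1}, {"x": 0, "y": 0, "z": -170, "rx": 0, "ry": 0, "rz": 0, "hand": -1}]}}

```text
clock: 20.23
tcp_pos: [0.523, -0.2037, 0.2436]
orientation: [0.002, 0.732, 0.682, 0.001]
wrist_force: [0.6, -0.7, 0.1]
finger_gap: 0.0858
```

```bash
python3 - <<'E'
from h import *
goal([0.56,0.0,0.30],1.3);s=get_state();print(s['finger_gap'],s['wrist_force'])
for n in ['scene','side']: 
    held(n,.1,.25,'f_'+n)
    im=cv2.imread(f'pics/f_{n}.png'); cr=im[130:280,180:380] if n=='scene' else im[210:360,250:450]
    cv2.imwrite(f'pics/f_{n}c.png',cv2.resize(cr,None,fx=4,fy=4,interpolation=cv2.INTER_CUBIC))
E
```

```text
shift mm [205.7  22.7 -56.6] rot [ 0.19  0.1  -5.37] from [ 0.523  -0.2037  0.2436] t 20.225
0.0857782556052207 [ 0.58290514 -0.65362181  0.13436646]
scene 296 [ 0.4825 -0.2808  0.1003] [ 0.5563 -0.1183  0.154 ] ((523.3831176757812, -199.86395263671875), (166.5241241455078, 67.24958038330078), 84.08232879638672)
side 177 [ 0.48   -0.2893  0.1006] [ 0.5564 -0.1244  0.191 ] ((518.466796875, -206.3427276611328), (171.19662475585938, 59.12259292602539), 82.34069061279297)
```

View pics/f_scenec.png

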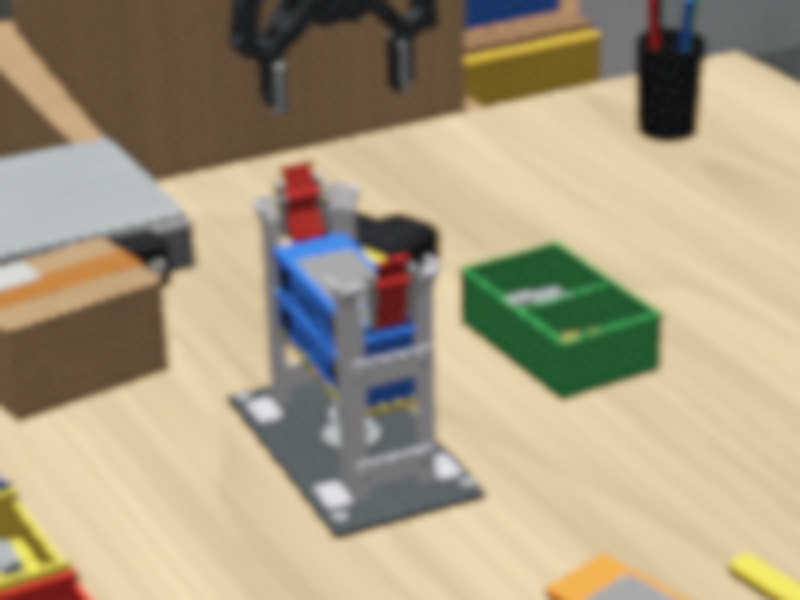

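View pics/f_sidec.png

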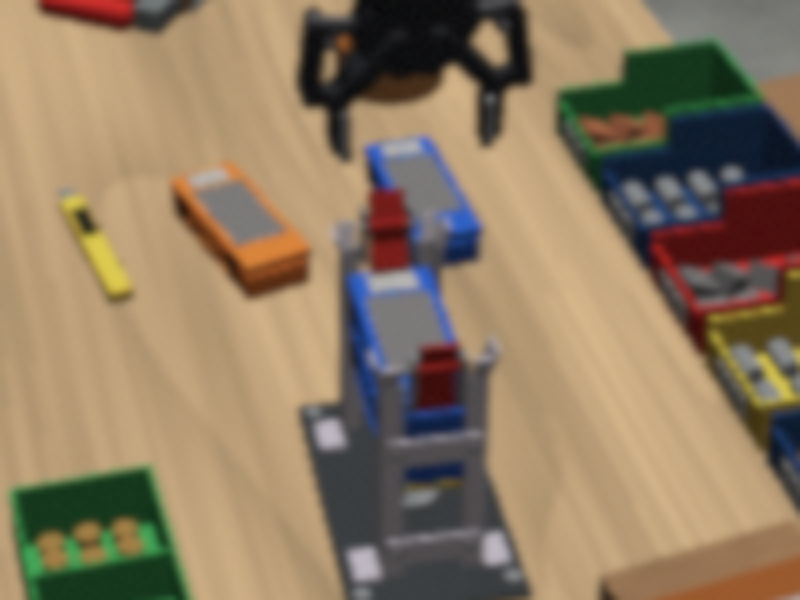

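Both boxes are held, with both catches upright as at the start. Now box_a.

```bash
python3 - <<'E'
from h import *
goal([0.6301,0.139,0.06],1.3)
E
```

```text
shift mm [350.6  80.  184.4] rot [ 0.39  0.21 -5.36] from [ 0.5242 -0.2043  0.245 ] t 20.325
```

Request:
{"name": "arm_command", "arguments": {"motion": [{"x": 40, "y": 8, "z": 0, "rx": 0, "ry": 0, "rz": -1, "hand": -1}, {"x": 90, "y": 20, "z": 0, "rx": 0, "ry": 0, "rz": -2, "hand": -1}, {"x": 145, "y": 32, "z": 0, "rx": 0, "ry": 0, "rz": -3, "hand": -1}, {"x": 200, "y": 45, "z": 15, "rx": 0, "ry": 0, "rz": -4, "hand": -1}, {"x": 250, "y": 57, "z": 45, "rx": 0, "ry": 0, "rz": -5.4, "hand": -1}, {"x": 295, "y": 68, "z": 80, "rx": 0, "ry": 0, "rz": -5.4, "hand": -1}, {"x": 330, "y": 77, "z": 115, "rx": 0, "ry": 0, "rz": -5.4, "hand": -1}, {"x": 350, "y": 81, "z": 150, "rx": 0, "ry": 0, "rz": -5.4, "hand": -1}, {"x": 350, "y": 81.5, "z": 180, "rx": 0, "ry": 0, "rz": -5.4, "hand": -1}, {"x": 350, "y": 81.5, "z": 180, "rx": 0, "ry": 0, "rz": -5.4, "hand": -1}]}}

```text
clock: 21.58
tcp_pos: [0.6254, 0.1401, 0.0566]
orientation: [-0.002, 0.699, 0.715, -0.003]
wrist_force: [-0.4, 0.2, 0.1]
finger_gap: 0.0855
```

Request:
{"name": "arm_command", "arguments": {"motion": [{"x": 0, "y": 0, "z": 0, "rx": 0, "ry": 0, "rz": 0, "hand": -1}, {"x": 0, "y": 0, "z": 0, "rx": 0, "ry": 0, "rz": 0, "hand": -1}, {"x": 0, "y": 0, "z": 0, "rx": 0, "ry": 0, "rz": 0, "hand": -1}]}}

```text
clock: 21.95
tcp_pos: [0.6295, 0.1398, 0.0615]
orientation: [0.001, 0.699, 0.715, 0.001]
wrist_force: [-0.5, -0.0, 0.1]
finger_gap: 0.0852
```

```bash
python3 - <<'E'
from h import *
p=cam('wrist','w6'); W=cloud(p)
for r in finder.masks_of(p,'box_a'):
    P=W[r['region']]; print(round(r['score'],2),np.round(r['at']),boxfit(P,.028,.042)) if r['score']>.4 else 0
goal([0.6301,0.139,-0.034],1.3)
E
```

```text
0.93 [317. 250.] (array([630.06030273, 138.80870056]), array([ 62.4258194 , 150.37188721]), np.float32(91.16875), np.float64(0.03510237187454607), 25365)
shift mm [-0.8  0.9 94.9] rot [ 0.08 -0.01  0.01] from [0.629  0.1398 0.0609] t 22.05
```

View pics/w6.png

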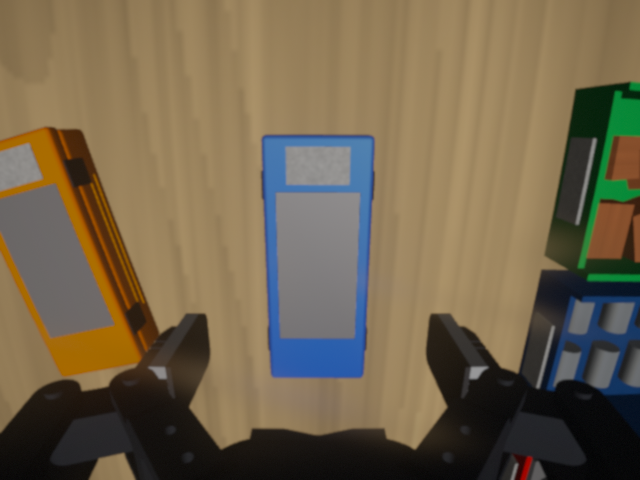

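Request:
{"name": "arm_command", "arguments": {"motion": [{"x": -1, "y": 1, "z": 25, "rx": 0, "ry": 0, "rz": 0, "hand": -1}, {"x": -1, "y": 1, "z": 50, "rx": 0, "ry": 0, "rz": 0, "hand": -1}, {"x": -1, "y": 1, "z": 75, "rx": 0, "ry": 0, "rz": 0, "hand": -1}, {"x": -1, "y": 1, "z": 88, "rx": 0, "ry": 0, "rz": 0, "hand": -1}, {"x": -1, "y": 1, "z": 94, "rx": 0, "ry": 0, "rz": 0, "hand": -1}, {"x": -1, "y": 1, "z": 94, "rx": 0, "ry": 0, "rz": 0, "hand": -1}, {"x": -1, "y": 1, "z": 94, "rx": 0, "ry": 0, "rz": 0, "hand": -1}, {"x": -1, "y": 1, "z": 94, "rx": 0, "ry": 0, "rz": 0, "hand": -1}]}}

```text
clock: 23.05
tcp_pos: [0.6302, 0.1391, -0.0331]
orientation: [0.0, 0.699, 0.715, 0.001]
wrist_force: [0.3, -0.5, 0.1]
finger_gap: 0.0857
```

```bash
python3 - <<'E'
from h import *
goal([0.6301,0.1388,-0.034],1.2)
E
```

```text
shift mm [-0.3 -0.1  0.9] rot [ 0.09 -0.01  0.13] from [ 0.6302  0.1391 -0.0331] t 23.05
```

Request:
{"name": "arm_command", "arguments": {"motion": [{"x": 0, "y": 0, "z": 0.5, "rx": 0, "ry": 0, "rz": 0, "hand": 1}, {"x": 0, "y": 0, "z": 0.5, "rx": 0, "ry": 0, "rz": 0, "hand": 1}, {"x": 0, "y": 0, "z": 0.5, "rx": 0, "ry": 0, "rz": 0, "hand": 1}, {"x": 0, "y": 0, "z": 0.5, "rx": 0, "ry": 0, "rz": 0, "hand": 1}, {"x": 0, "y": 0, "z": 0.5, "rx": 0, "ry": 0, "rz": 0, "hand": 1}], "force": 110}}

```text
clock: 23.68
tcp_pos: [0.6303, 0.1391, -0.0337]
orientation: [0.0, 0.699, 0.715, 0.001]
wrist_force: [0.6, -0.0, 5.7]
finger_gap: 0.0583
```

```bash
python3 - <<'E'
from h import *
goal([0.5230,-0.2035,0.20],-4.1); print(get_state()['finger_gap'],get_state()['wrist_force'])
E
```

```text
shift mm [-340.  -114.8 -234. ] rot [ 0.09 -0.02  5.43] from [ 0.6303  0.1391 -0.0337] t 23.675
0.05825999178390157 [ 0.55596182 -0.03441503  5.72796364]
```

Request:
{"name": "arm_command", "arguments": {"motion": [{"x": 0, "y": 0, "z": -30, "rx": 0, "ry": 0, "rz": 0, "hand": 1}, {"x": 0, "y": 0, "z": -85, "rx": 0, "ry": 0, "rz": 0, "hand": 1}, {"x": -20, "y": -7, "z": -140, "rx": 0, "ry": 0, "rz": 1, "hand": 1}, {"x": -50, "y": -17, "z": -190, "rx": 0, "ry": 0, "rz": 2, "hand": 1}, {"x": -95, "y": -32, "z": -225, "rx": 0, "ry": 0, "rz": 3, "hand": 1}, {"x": -145, "y": -49, "z": -234, "rx": 0, "ry": 0, "rz": 4, "hand": 1}, {"x": -195, "y": -66, "z": -234, "rx": 0, "ry": 0, "rz": 5.4, "hand": 1}, {"x": -245, "y": -83, "z": -234, "rx": 0, "ry": 0, "rz": 5.4, "hand": 1}, {"x": -290, "y": -98, "z": -234, "rx": 0, "ry": 0, "rz": 5.4, "hand": 1}, {"x": -320, "y": -108, "z": -234, "rx": 0, "ry": 0, "rz": 5.4, "hand": 1}]}}

```text
clock: 24.92
tcp_pos: [0.5275, -0.1851, 0.1985]
orientation: [-0.001, 0.732, 0.681, -0.0]
wrist_force: [1.1, 0.6, -2.3]
finger_gap: 0.0585
```

Request:
{"name": "arm_command", "arguments": {"motion": [{"x": -10, "y": -3, "z": 0, "rx": 0, "ry": 0, "rz": 0, "hand": 1}, {"x": -19, "y": -5, "z": 0, "rx": 0, "ry": 0, "rz": 0, "hand": 1}, {"x": -19, "y": -5, "z": 0, "rx": 0, "ry": 0, "rz": 0, "hand": 1}, {"x": -19, "y": -5, "z": 0, "rx": 0, "ry": 0, "rz": 0, "hand": 1}, {"x": -19, "y": -5, "z": 0, "rx": 0, "ry": 0, "rz": 0, "hand": 1}, {"x": -19, "y": -5, "z": 0, "rx": 0, "ry": 0, "rz": 0, "hand": 1}]}}

```text
clock: 25.68
tcp_pos: [0.5228, -0.2015, 0.1995]
orientation: [-0.0, 0.731, 0.682, 0.0]
wrist_force: [-0.1, 0.5, -1.9]
finger_gap: 0.0582
```

```bash
python3 - <<'E'
from h import *
goal([0.5224,-0.2034,0.20],-4.1); print(get_state()['finger_gap'],get_state()['wrist_force'])
E
```

```text
shift mm [-1.9 -0.3 -0.5] rot [ 0.01 -0.01  0.08] from [ 0.5228 -0.2015  0.1995] t 25.675
0.058153604106947775 [-0.05441319  0.51862839 -1.88474211]
```

Request:
{"name": "arm_command", "arguments": {"motion": [{"x": -2, "y": -0.3, "z": 5, "rx": 0, "ry": 0, "rz": 0, "hand": 1}, {"x": -2, "y": -0.3, "z": 12, "rx": 0, "ry": 0, "rz": 0, "hand": 1}, {"x": -2, "y": -0.3, "z": 20, "rx": 0, "ry": 0, "rz": 0, "hand": 1}, {"x": -2, "y": -0.3, "z": 30, "rx": 0, "ry": 0, "rz": 0, "hand": 1}, {"x": -2, "y": -0.3, "z": 30, "rx": 0, "ry": 0, "rz": 0, "hand": 1}, {"x": -2, "y": -0.3, "z": 30, "rx": 0, "ry": 0, "rz": 0, "hand": 1}, {"x": -2, "y": -0.3, "z": 30, "rx": 0, "ry": 0, "rz": 0, "hand": 1}]}}

```text
clock: 26.55
tcp_pos: [0.5225, -0.2041, 0.1699]
orientation: [0.0, 0.732, 0.682, 0.0]
wrist_force: [0.9, 0.6, -1.9]
finger_gap: 0.0582
```

```bash
python3 - <<'E'
from h import *
p=cam('wrist','g_wrist'); W=cloud(p); img=p['image'].astype(int); Rt=toolR().as_matrix(); t=get_state()['tcp_pos']; T=(W-t)@Rt*1000
red=(img[...,0]>90)&(img[...,1]<60)&(img[...,2]<60)&(np.abs(T[...,1])<40)&(T[...,2]<20)&(T[...,2]>-80)
P=T[red]; print('red',len(P),P.min(0),P.max(0))
bl=(img[...,2]>90)&(img[...,0]<90)&(img[...,2]>img[...,1]+40)&(np.abs(T[...,1])<60)&(T[...,2]<-60)&(T[...,2]>-80)
for v in [145,180,260,300]:
    c=np.where(bl[v])[0]; print(v,'blue',T[v,c.min()].round(1),T[v,c.max()].round(1))
print(T[bl][:,0].max())
for v in range(104,136,4):
    g=np.where((np.abs(T[v,:,1])<60)&(T[v,:,2]<30)&(T[v,:,2]>-90))[0]; print(v,g.min(),g.max(),T[v,g.min()].round(1),T[v,g.max()].round(1))
goal([0.5224,-0.2034,0.07],-4.1);print(get_state()['wrist_force'])
E
```

```text
red 3494 [ 74.04466574 -13.82715754 -38.84186016] [92.76940045 15.07667331 12.23564084]
145 blue [ 72.7 -27.9 -68.2] [ 72.7  30.2 -68.1]
180 blue [ 62.8 -28.2 -67.7] [ 63.   29.7 -69.5]
260 blue [ 38.4 -28.1 -68. ] [ 38.6  30.  -68.6]
300 blue [ 25.1 -27.8 -68.4] [ 24.3  30.3 -66.8]
74.98774522178442
104 237 398 [ 86.6 -31.3 -17.8] [ 86.7  33.  -17.7]
108 230 406 [ 85.2 -34.6 -16.2] [ 85.2  36.3 -17.6]
112 230 405 [ 83.6 -34.5 -17.2] [ 83.7  36.1 -17.2]
116 233 403 [ 82.2 -34.1 -13.7] [ 82.3  36.5 -11.9]
120 216 419 [ 80.6 -40.4 -16.8] [ 80.7  42.3 -15.9]
124 217 419 [ 79.  -40.  -17.5] [ 79.1  42.2 -16.7]
128 217 419 [ 77.4 -40.3 -16.5] [ 77.5  42.4 -16.7]
132 217 418 [ 75.9 -40.5 -16.3] [ 75.9  42.1 -16.7]
shift mm [ 0.8 -0.2 99.9] rot [0.04 0.02 0.03] from [ 0.5225 -0.2041  0.1699] t 26.6
[-0.53496903 -0.16218152 -2.2166104 ]
```

View pics/g_wrist.png

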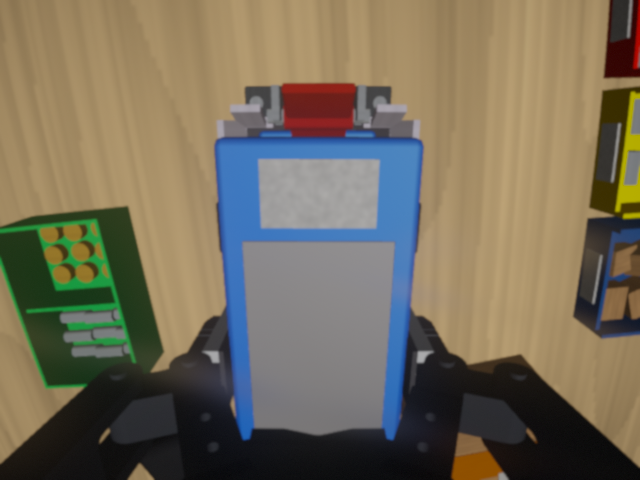

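Aligned: the box is at +1.0 mm and the magazine at +0.95 mm in the tool's y. Descending.

Request:
{"name": "arm_command", "arguments": {"motion": [{"x": 0.7, "y": 0, "z": 6, "rx": 0, "ry": 0, "rz": 0, "hand": 1}, {"x": 0.7, "y": 0, "z": 12, "rx": 0, "ry": 0, "rz": 0, "hand": 1}, {"x": 0.7, "y": 0, "z": 18, "rx": 0, "ry": 0, "rz": 0, "hand": 1}, {"x": 0.7, "y": 0, "z": 24, "rx": 0, "ry": 0, "rz": 0, "hand": 1}, {"x": 0.7, "y": 0, "z": 30, "rx": 0, "ry": 0, "rz": 0, "hand": 1}, {"x": 0.7, "y": 0, "z": 36, "rx": 0, "ry": 0, "rz": 0, "hand": 1}, {"x": 0.7, "y": 0, "z": 42, "rx": 0, "ry": 0, "rz": 0, "hand": 1}, {"x": 0.7, "y": 0, "z": 47, "rx": 0, "ry": 0, "rz": 0, "hand": 1}, {"x": 0.7, "y": 0, "z": 52, "rx": 0, "ry": 0, "rz": 0, "hand": 1}, {"x": 0.7, "y": 0, "z": 54, "rx": 0, "ry": 0, "rz": 0, "hand": 1}]}}

```text
clock: 27.85
tcp_pos: [0.5237, -0.2046, 0.1184]
orientation: [0.003, 0.732, 0.681, 0.0]
wrist_force: [-4.8, -0.4, 22.3]
finger_gap: 0.0587
```

```bash
python3 - <<'E'
from h import *
goal([0.5224,-0.2034,0.07],-4.1);s=get_state();print(s['finger_gap'],s['wrist_force'],s['ft_torque'])
E
```

```text
shift mm [ 1.3 -1.6 48.4] rot [0.25 0.16 0.01] from [ 0.5237 -0.2046  0.1184] t 27.85
0.05865612175266534 [-4.77176526 -0.40961388 22.28222705] [0.33392415 1.06801943 0.03260148]
```

```bash
python3 - <<'E'
from h import *
p=cam('wrist','h_wrist'); s=cam('side','h_side'); c=cam('scene','h_scene')
cv2.imwrite('pics/h_c.png',np.hstack([cv2.resize(c['image'][130:280,180:330,::-1],None,fx=2.6,fy=4,interpolation=cv2.INTER_CUBIC),cv2.resize(s['image'][210:360,280:430,::-1],None,fx=2.6,fy=4,interpolation=cv2.INTER_CUBIC)]))
s=get_state();print(s['tcp_pos'],s['wrist_force'],s['ft_torque'])
E
```

```text
[ 0.52363088 -0.20453316  0.11849412] [-3.02540383 -0.64610173 14.69346605] [0.18392576 0.7069801  0.00817262]
```

View pics/h_wrist.png

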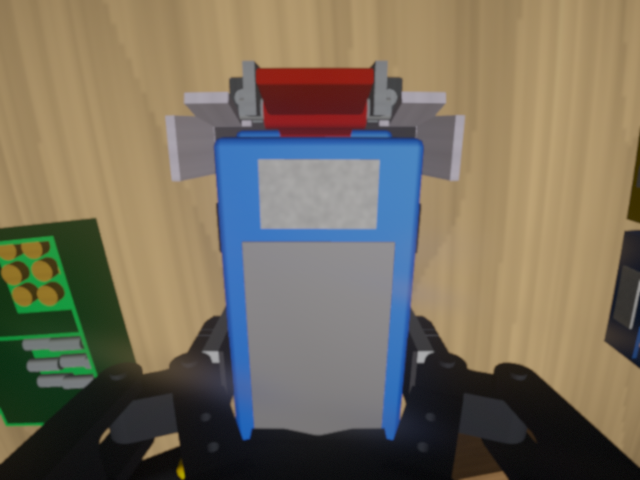

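View pics/h_c.png

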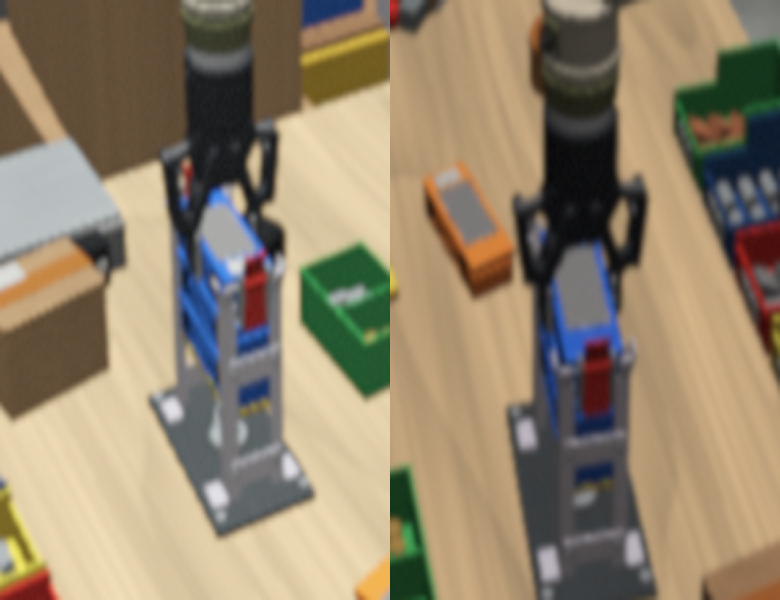

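Request:
{"name": "arm_command", "arguments": {"motion": [{"x": 0.5, "y": 0, "z": 2, "rx": 0, "ry": 0, "rz": 0, "hand": 1}, {"x": 0.5, "y": 0, "z": 4, "rx": 0, "ry": 0, "rz": 0, "hand": 1}, {"x": 0.5, "y": 0, "z": 6, "rx": 0, "ry": 0, "rz": 0, "hand": 1}, {"x": 0.5, "y": 0, "z": 6, "rx": 0, "ry": 0, "rz": 0, "hand": 1}]}}

```text
clock: 28.5
tcp_pos: [0.5232, -0.2033, 0.1098]
orientation: [0.001, 0.732, 0.682, 0.0]
wrist_force: [2.2, -2.3, 4.1]
finger_gap: 0.0586
```

```bash
python3 - <<'E'
from h import *
goal([0.5224,-0.2034,0.07],-4.1);s=get_state();print(s['finger_gap'],s['wrist_force'],s['ft_torque'])
E
```

```text
shift mm [-0.1 -0.9 39.8] rot [0.11 0.04 0.03] from [ 0.5232 -0.2033  0.1098] t 28.5
0.05862555661763512 [ 2.2446406  -2.2987928   4.07250329] [-0.42415257 -0.47273923  0.04354009]
```

Request:
{"name": "arm_command", "arguments": {"motion": [{"x": 0, "y": 0, "z": 5, "rx": 0, "ry": 0, "rz": 0, "hand": 1}, {"x": 0, "y": 0, "z": 10, "rx": 0, "ry": 0, "rz": 0, "hand": 1}, {"x": 0, "y": 0, "z": 15, "rx": 0, "ry": 0, "rz": 0, "hand": 1}, {"x": 0, "y": 0, "z": 20, "rx": 0, "ry": 0, "rz": 0, "hand": 1}, {"x": 0, "y": 0, "z": 25, "rx": 0, "ry": 0, "rz": 0, "hand": 1}, {"x": 0, "y": 0, "z": 30, "rx": 0, "ry": 0, "rz": 0, "hand": 1}, {"x": 0, "y": 0, "z": 35, "rx": 0, "ry": 0, "rz": 0, "hand": 1}, {"x": 0, "y": 0, "z": 38, "rx": 0, "ry": 0, "rz": 0, "hand": 1}, {"x": 0, "y": 0, "z": 40.5, "rx": 0, "ry": 0, "rz": 0, "hand": 1}, {"x": 0, "y": 0, "z": 40.5, "rx": 0, "ry": 0, "rz": 0, "hand": 1}]}}

```text
clock: 29.75
tcp_pos: [0.5232, -0.2033, 0.0693]
orientation: [0.001, 0.732, 0.682, 0.0]
wrist_force: [2.1, -1.9, 5.3]
finger_gap: 0.0583
```

```bash
python3 - <<'E'
from h import *
p=cam('wrist','i_wrist'); s=cam('side','i_side'); c=cam('scene','i_scene')
cv2.imwrite('pics/i_c.png',np.hstack([cv2.resize(c['image'][130:280,180:330,::-1],None,fx=2.6,fy=4,interpolation=cv2.INTER_CUBIC),cv2.resize(s['image'][210:360,280:430,::-1],None,fx=2.6,fy=4,interpolation=cv2.INTER_CUBIC)]))
s=get_state();print(s['tcp_pos'],s['wrist_force'],s['ft_torque'],s['finger_gap'])
E
```

```text
[ 0.52317724 -0.20321418  0.06939576] [ 3.29067124 -1.77651662  6.13279182] [-0.39842824 -0.35382237 -0.03451299] 0.058040613936001906
```

View pics/i_wrist.png

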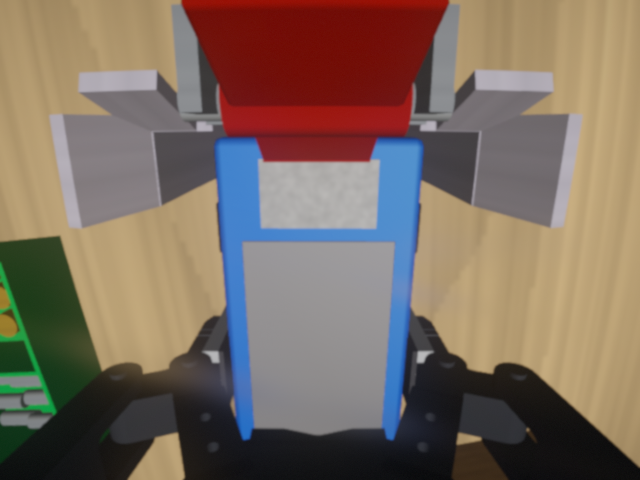

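View pics/i_c.png

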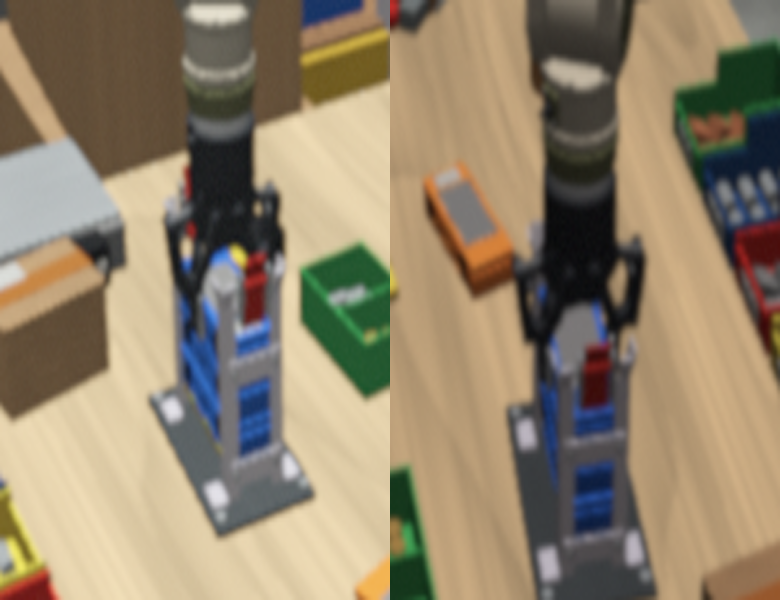

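The +y nose is over the lid at (318,148), and both catches stand upright in the scene and side views. Release and rise.

Request:
{"name": "arm_command", "arguments": {"motion": [{"x": 0, "y": 0, "z": -4, "rx": 0, "ry": 0, "rz": 0, "hand": 1}, {"x": 0, "y": 0, "z": -8, "rx": 0, "ry": 0, "rz": 0, "hand": 1}, {"x": 0, "y": 0, "z": -8, "rx": 0, "ry": 0, "rz": 0, "hand": -1}, {"x": 0, "y": 0, "z": -8, "rx": 0, "ry": 0, "rz": 0, "hand": -1}, {"x": 0, "y": 0, "z": -8, "rx": 0, "ry": 0, "rz": 0, "hand": -1}, {"x": 0, "y": 0, "z": -20, "rx": 0, "ry": 0, "rz": 0, "hand": -1}, {"x": 0, "y": 0, "z": -50, "rx": 0, "ry": 0, "rz": 0, "hand": -1}, {"x": 0, "y": 0, "z": -90, "rx": 0, "ry": 0, "rz": 0, "hand": -1}, {"x": 0, "y": 0, "z": -140, "rx": 0, "ry": 0, "rz": 0, "hand": -1}, {"x": 0, "y": 0, "z": -180, "rx": 0, "ry": 0, "rz": 0, "hand": -1}]}}

```text
clock: 31.15
tcp_pos: [0.5224, -0.2028, 0.2519]
orientation: [0.001, 0.732, 0.682, 0.0]
wrist_force: [0.7, -0.8, 0.2]
finger_gap: 0.0853
```

Request:
{"name": "arm_command", "arguments": {"motion": [{"x": 30, "y": 0, "z": -30, "rx": 0, "ry": 0, "rz": 0, "hand": -1}, {"x": 80, "y": 0, "z": -60, "rx": 0, "ry": 0, "rz": 0, "hand": -1}, {"x": 130, "y": 0, "z": -90, "rx": 0, "ry": 0, "rz": 0, "hand": -1}, {"x": 175, "y": 0, "z": -130, "rx": 0, "ry": 0, "rz": 0, "hand": -1}, {"x": 175, "y": 0, "z": -150, "rx": 0, "ry": 0, "rz": 0, "hand": -1}, {"x": 175, "y": 0, "z": -150, "rx": 0, "ry": 0, "rz": 0, "hand": -1}, {"x": 175, "y": 0, "z": -150, "rx": 0, "ry": 0, "rz": 0, "hand": -1}]}}

```text
clock: 32.02
tcp_pos: [0.5345, -0.0286, 0.3982]
orientation: [-0.0, 0.732, 0.681, -0.0]
wrist_force: [-0.5, -0.1, 0.5]
finger_gap: 0.0854
```

```bash
python3 - <<'E'
from h import *
p=cam('wrist','j_wrist'); s=cam('side','j_side'); c=cam('scene','j_scene')
cv2.imwrite('pics/j_c.png',np.hstack([cv2.resize(c['image'][130:280,180:330,::-1],None,fx=2.6,fy=4,interpolation=cv2.INTER_CUBIC),cv2.resize(s['image'][210:360,280:430,::-1],None,fx=2.6,fy=4,interpolation=cv2.INTER_CUBIC)]))
W=cloud(p); img=p['image'].astype(int)
b=(img[...,2]>90)&(img[...,0]<90)&(img[...,2]>img[...,1]+40)&(np.abs(W[...,0]-.524)<.07)&(np.abs(W[...,1]+.2035)<.13)&(W[...,2]>.13)&(W[...,2]<.17)
P=W[b]; A=np.c_[P[:,:2]-[.5238,-.2035],np.ones(len(P))]; print('lid plane',np.linalg.lstsq(A,P[:,2],rcond=None)[0],len(P),cv2.minAreaRect((P[:,:2]*1000).astype(np.float32)))
for r in finder.masks_of(p,'catch_left_pawl'):
    Q=W[r['region']];print(r['score'],r['at'],np.median(Q,0),Q.min(0),Q.max(0))
for r in finder.masks_of(p,'orange_box')[:1]: print(boxfit(W[r['region']],.028,.042))
print(get_state()['clock'])
cv2.imwrite('pics/j_wc.png',cv2.resize(p['image'][180:480,200:450,::-1],None,fx=2,fy=2,interpolation=cv2.INTER_CUBIC))
E
```

```text
lid plane [-0.00359842 -0.00060783  0.1488008 ] 1707 ((523.7490844726562, -209.64300537109375), (143.8976593017578, 60.45725631713867), 85.52267456054688)
0.74 [315.8, 282.9] [ 0.52863334 -0.12004031  0.18514181] [ 0.51162298 -0.14457259  0.13514838] [0.54308645 0.0479828  0.5751118 ]
(array([472.4609375 , 137.08891296]), array([ 61.99046707, 150.62902832]), np.float32(104.32213), np.float64(0.03505575252598691), 5436)
32.275
```

View pics/j_wrist.png

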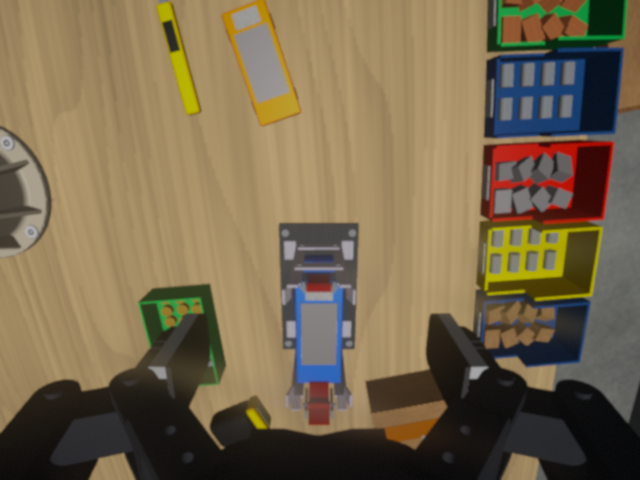

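View pics/j_c.png

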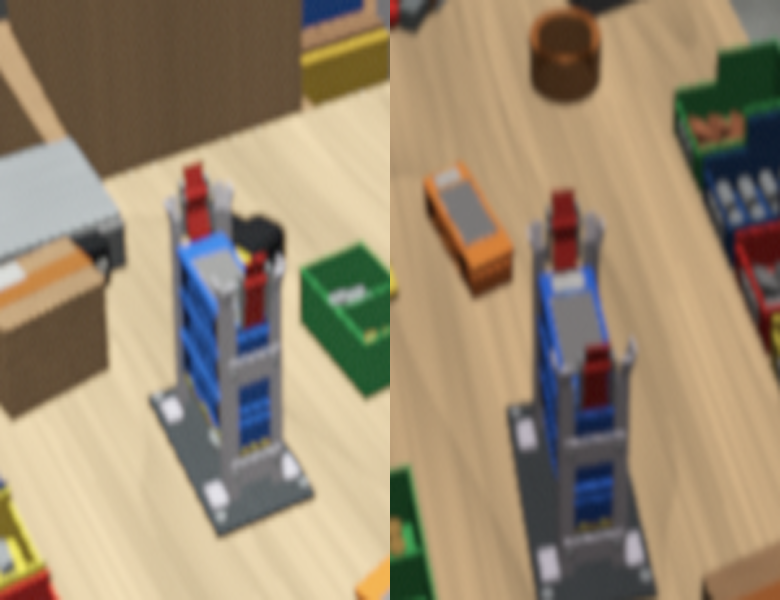

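View pics/j_scene.png

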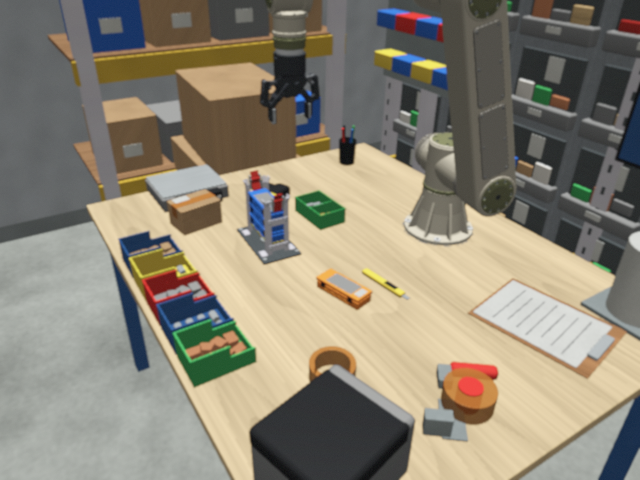

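The lid plane is flat, with slopes under 0.4 %, at 0.1488 m. That is the same height read for the properly held first box (0.149). Three boxes are in the pile, both catches are upright, and the bystanders have not moved.

```bash
python3 -c "
from h import *
print(hand_in())"
```

```text
the job is handed in; nothing more can be done
None
```

I loaded both blue boxes into the magazine, first the one near (0.481, 0.363), then the one near (0.630, 0.139). I gripped each at mid-length, lowered it lid up and pressed it about 10 mm below the mouth. The second went in only after the first was seen held under both catches. The job was handed in after about 32 s.

**Last checks:**
- **Pile:** Three boxes show in the magazine. The top lid is flat, with slopes under 0.4 %, and reads 0.1488 m. The first, properly held box read 0.149 m on the same camera before loading.
- **Catches:** The wrist camera showed the +y catch nose over the lid at each press. I judged the −y catch closed only because it stands upright in the scene and side views; I did not measure its angle.
- **Bystanders:** The orange box measures within about 1 mm of its first reading. The others look unmoved in the pictures, but I did not measure them again.

**What went wrong or disagreed:**
- **First grasp missed:** The shut fingertips sit about 35 mm behind the reported TCP. The fingers closed on top of the first box's lid with about 6 N. The box did not move, and I corrected for the offset from then on.
- **Second insertion force:** The wrist force rose briefly to about 22 N as the second box passed the catch noses, against the 5 to 15 N stated. It dropped again once the box was through.

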